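Clip the tape measure's snap hook onto its parking eye and tug-test it

ROBOT

A 6-joint arm with a two-finger parallel gripper is mounted at the origin on the work surface. World frame = base frame: x ahead of the robot, y to its left, z up, the work surface at z = 0. Lengths are in m, angles in rad, forces in N, time in s.
With the tool pointing down it reaches from about 0.275 to 0.825 m from the base axis. Payload 5.2 kg.
Tool frame: the origin (TCP) lies midway between the tips of the shut fingers; the grasp point (between the pads) lies 19 mm behind it; z points along the fingers, y is the direction in which the jaws open and shut (so a half turn about z gives the same grasp; the last joint's range is limited). The gripper opens to 93 mm and grips with 3 to 60 N. Pads are 15 mm wide; open, the fingers measure 128 mm over their backs; the gripper's body (75 mm by 188 mm) begins 65 mm behind the grasp point.
Start: joints at [0.905, 0.259, 1.535, -0, 1.348, -0.203], TCP at [0.246, 0.492, 0.219] pointing down, gripper open.
Joint ranges: [-3.14, 3.14], [-0.91, 2.08], [0.19, 2.58], [-1.22, 4.36], [0.22, 2.71], [-3.12, 3.12]. Speed limits (rad/s): [2.57, 2.57, 3.14, 3.14, 3.14, 3.14].

INTERFACE

Orientations are given as a unit quaternion [x, y, z, w].
In Python, from cell import env, camera, order gives the robot as it stands.
- The arm moves only by the shell command python3 -m handwheel 'ROWS'. ROWS is JSON, a list of rows, each an object with "fingers": the gripper command: -1 is fully open, 1 is shut, values between are in proportion; "linear": the shift along the tool's x, y, z in m, a list of three; "dr": the turn, a rotation vector about the tool's x, y, z in degrees, a list of three. A call has 1 to 5 rows; each row is the pose to reach, as a shift and turn from the pose commanded when the call began, along the tool's axes at that moment; what a row does not reach only later rows make up. A row lasts 1/12 s, in which the tool goes at most 41.7 mm and 7.16 degrees, less where a joint would pass 70% of its speed; a pose out of reach is approached as far as the arm can. A call with a gripper value outside its range is refused whole. The fingers move at their own pace and stop on an object; the grip force is fixed at half the most. Time passes only in rows, so rows that repeat a pose let the fingers close. It gives the time, the measured TCP pose, the force and the opening at its end, in the units of the state.
- env.get_obs(): the state, without advancing time (a new reading comes with each control period).
- camera(name): name is "side" or "top" or "wrist"; returns a dict with "color" (420x560x3 uint8, blue, green, red), "depth" (420x560 float32, m along the optical axis (not along the pixel's ray), 0 where there is no reading), "intrinsics" (3x3 intrinsics, pixels), "world_from_camera" (4x4, takes a point from camera to world coordinates); the wrist camera has in their place "hand_eye" (4x4, takes a point from camera to tool coordinates, whose origin is the TCP and whose axes are the flange's). Camera axes: x right, y down, z forward; pixel columns grow to the right and rows downward; lengths in m; the calibration is good to about 2 mm. A picture is of the moment at which its call begins: read the wrist's pose just before it.
- order.sign_off(): hands the job in, once; it reports no verdict.
The state is a dict: "time_s": time; "qpos": joint angles; "dq": joint speeds; "joint_efforts": joint torques, N m; "tcp_pos": TCP position; "orientation": TCP orientation; "force": force on the tool from outside, world axes, zero at the start; "moment": the same for the moment, N m; "opening": opening from 0.0 (shut) to 1.0 (fully open).
Only numpy, scipy, OpenCV 4.12 (cv2) and the standard library are available. Lean on these libraries where they do the work, as an engineer would, in place of code of your own. Each camera call takes 0.05 s, during which the arm holds its last target.

TASK

Park the tape measure on its dock: press its snap hook down over the yellow eye until the gate gives way and springs shut behind the eye, then prove it with a steady upward pull of about 10 N, so that the shut gate bears on the eye. Then set it down gently so it stands upright on the dock plate, still clipped, and let go. Never load the eye with more than 20 N, never slam anything into the dock, and leave the carton, the tape roll and the mallet where they lie.

Things in the scene. Friction and masses are not known exactly. Their poses are not given: they have to be found in the camera images.
- tape: Black tape measure, red round side panels, loose, about 0.4 kg, upright. Case 74 long (x) x 38 thick (y) x 66 tall, origin at the centre of its underside; grasp it across y from above. Steel snap hook on its +x face, 10 thick, centred on y = 0: back leg x 36 to 45, z 7 to 60; top bar z 52 to 60; nose leg x 79 to 86, z 11 to 59 mm. The mouth between the legs faces down, shut by the yellow gate.
- hook_mouth (a point): Point on the tape measure, own frame (69, 0, 14) mm: on the shut gate's centre line, the best place for the eye's bar to meet the gate (10 mm back from the nose leg's inner face). The bar slips in if it meets the gate between about 6 mm behind and 5 mm ahead of this point.
- gate (a joint): Yellow gate of the hook: bar 5 mm thick, 32 long, pivoted at (46, 0, 14) mm of the tape measure, lying along +x to the nose leg. Rad: 0 shut, grows swinging up into the hook, stop 1.2. Sprung shut (0.12 N m plus 0.06 per rad): the bar must push it with 4 to 12 N. It lets the bar by 15 to 24 mm up inside the hook, then snaps shut. It cannot swing down, so shut it holds the bar.
- dock: Fixed parking dock: blue plate, x -51 to +95 mm, 90 wide (y), 6 thick; origin on the bench under the middle of the black rubber patch where the tape measure stands. Parked, the tape measure's underside is on the plate top, its axes along the dock's, its origin over the dock's origin.
- eye (a point): Nominal middle of the yellow eye's top bar, (69, 0, 48) mm of the dock. The bar's true height is set by hand and not measured: up to 3.5 mm above or below this point; find it by feel. Eye: rigid inverted U of 6 mm bar, top bar along the dock's y, legs at y = -20, +20. Nominally, parked, it is 28 mm above the gate's centre line; lifted some 22 mm, the shut gate bears on it (several N per mm).
- carton: Small cardboard box 90 x 60 x 50 mm, loose bystander, origin at the centre of its underside.
- roll: Black roll of tape lying flat, ring of 96 mm outer diameter, 24 mm high, loose bystander, origin at the centre of its underside.
- mallet: Rubber mallet lying on the bench, head 58 mm thick and 85 long (own x) at its origin, handle reaching 250 mm along own +y, loose bystander, origin under the head.
Not all that is in view belongs to the job. What is shaped like the tape but green or turquoise is not meant.

How it is judged:
By the outcome, as a careful person would: the job done as asked, in the order asked, and still so for the second after the job is handed in, with the robot touching nothing.
It also fails if it takes over 72 s, if anything falls off the work surface, if the arm or the gripper's body presses on something with over 40 N, if the wrist force passes 120 N, or if a joint passes its speed limit or range.

## Working session

There is one attempt and no reset: what is moved stays moved. The work goes in short steps, Python scripts to look and compute and a shell command to move; the robot and the scene stay as the last step left them, time stands still between calls to the robot, and variables do not carry over. Pictures are saved under pics/ and viewed, and the job is handed in when it is done.

```bash
ls; mkdir -p pics; python3 - <<'E'
from cell import env,camera
import cv2,numpy as np
print(env.get_obs())
for n in ["side","top","wrist"]:
    c=camera(n); cv2.imwrite(f"pics/{n}0.png",c["color"]); np.savez(f"pics/{n}0.npz",**{k:v for k,v in c.items()})
    print(n,c["intrinsics"],c.get("world_from_camera",c.get("hand_eye")))
E
```

```text
pics
{'time_s': 0.0, 'qpos': array([ 9.05176826e-01,  2.59322309e-01,  1.53604235e+00,  3.64314298e-06,
        1.34799295e+00, -2.02813197e-01]), 'dq': array([ 0.00049756,  0.00011312, -0.00043267, -0.00010394, -0.00024059,
        0.000447  ]), 'joint_efforts': array([-8.78093289e-06, -4.37305927e+01, -2.83996475e+01,  7.21157435e-02,
        4.11264261e-02, -1.61851958e-04]), 'tcp_pos': array([0.24520614, 0.49172711, 0.21784519]), 'orientation': array([ 2.29343804e-01,  9.73345078e-01, -7.99833780e-04, -3.72868102e-04]), 'force': array([ 0.58980327, -0.37537984, -0.19949369]), 'moment': array([ 0.01433105,  0.00300459, -0.04186848]), 'opening': 0.9981264536352358}
side [[491.88123466   0.         281.7598035 ]
 [  0.         491.88123466 205.37877527]
 [  0.           0.           1.        ]] [[ 0.84081778 -0.38197868  0.38355932  0.02967497]
 [-0.54131446 -0.59597095  0.59312501 -0.6400183 ]
 [ 0.0020291  -0.70633626 -0.70787356  0.85547882]
 [ 0.          0.          0.          1.        ]]
top [[446.50057347   0.         287.92849538]
 [  0.         446.50057347 208.00414245]
 [  0.           0.           1.        ]] [[ 0.01913509 -0.99136699  0.1297125   0.29982146]
 [-0.99980985 -0.01848589  0.00620718 -0.00356511]
 [-0.00375574 -0.12980661 -0.99153222  1.20379958]
 [ 0.          0.          0.          1.        ]]
wrist [[312.89938116   0.         280.17985195]
 [  0.         312.89938116 203.1680081 ]
 [  0.           0.           1.        ]] [[ 6.58731486e-04 -9.58191499e-01 -2.86126927e-01  7.88145283e-02]
 [ 9.99999767e-01  5.80650775e-04  3.57731783e-04  7.57168950e-04]
 [-1.76635732e-04 -2.86127096e-01  9.58191658e-01 -1.66083580e-01]
 [ 0.00000000e+00  0.00000000e+00  0.00000000e+00  1.00000000e+00]]
```

View pics/side0.png

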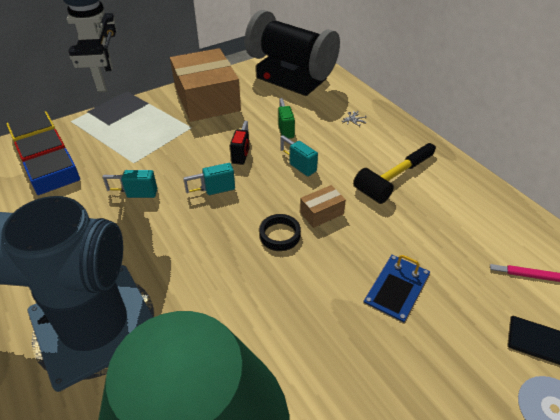

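View pics/top0.png

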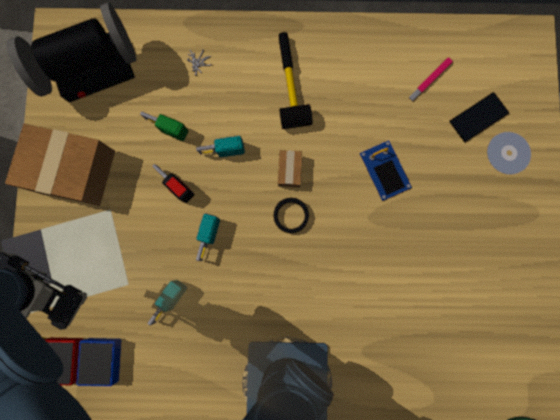

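View pics/wrist0.png

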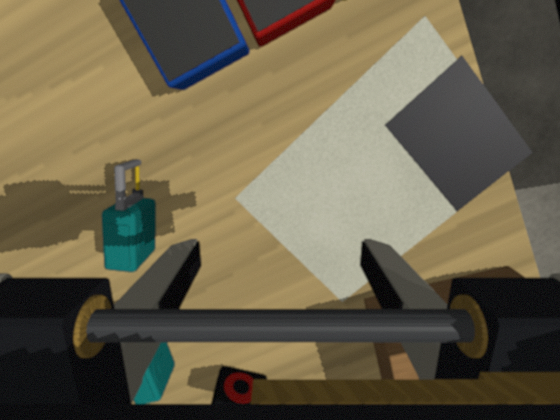

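The top view shows the tape measure (black and red) at about (177,187) with its hook pointing up-left to (158,168). The dock is at (385,170), with the eye near (380,154). The green and turquoise ones are decoys. Next I measure both.

```bash
cat > h.py <<'E'
import numpy as np,cv2
def load(n): return dict(np.load(f"pics/{n}.npz"))
def cloud(c,T=None):
    T=c["world_from_camera"] if T is None else T
    d=c["depth"];v,u=np.indices(d.shape);K=c["intrinsics"]
    P=np.stack([(u-K[0,2])/K[0,0]*d,(v-K[1,2])/K[1,1]*d,d],-1)
    return P@T[:3,:3].T+T[:3,3]
def ray(c,u,v,z,T=None):
    T=c["world_from_camera"] if T is None else T
    K=c["intrinsics"];r=T[:3,:3]@np.array([(u-K[0,2])/K[0,0],(v-K[1,2])/K[1,1],1.])
    return T[:3,3]+r*(z-T[2,3])/r[2]
E
python3 - <<'E'
from h import *
for n,bt,bd in [("top0",(140,150,210,215),(350,130,420,210)),("side0",(222,110,262,170),(355,245,440,325))]:
    c=load(n);P=cloud(c);col=c["color"].astype(int)
    def sel(b,m):
        k=np.zeros(m.shape,bool);k[b[1]:b[3],b[0]:b[2]]=1;return m&k
    Z=P[...,2]
    for name,lo,hi in [("tape top",.055,.08),("tape all",.02,.08)]:
        m=sel(bt,(Z>lo)&(Z<hi)&(c["depth"]>0));p=P[m]
        print(n,name,m.sum(),cv2.minAreaRect(p[:,:2].astype(np.float32)*1000),np.median(p,0))
    g=sel(bt,(Z>.055)&(Z<.08)); 
    for q in P[g][::6]: print(np.round(q*1000).astype(int),end=' ')
    print()
    hsv=cv2.cvtColor(c["color"],cv2.COLOR_BGR2HSV)
    blue=sel(bd,(hsv[...,0]>100)&(hsv[...,0]<128)&(hsv[...,1]>120))
    vu=np.argwhere(blue);W=np.array([ray(c,u,v,.006) for v,u in vu])
    r=cv2.minAreaRect(W[:,:2].astype(np.float32)*1000);print("dock",r,cv2.boxPoints(r).round(1).tolist(),np.median(P[blue],0))
    y=sel(bd,(hsv[...,0]>18)&(hsv[...,0]<34)&(hsv[...,1]>150)); 
    p=P[y];print("eye px",y.sum(),np.argwhere(y).mean(0)[::-1],p[np.argsort(-p[:,2])][:12].round(4).tolist())
    im=cv2.resize(c["color"][bt[1]-10:bt[3]+10,bt[0]-10:bt[2]+10],None,fx=6,fy=6,interpolation=2)
    im2=cv2.resize(c["color"][bd[1]-5:bd[3]+5,bd[0]-5:bd[2]+5],None,fx=5,fy=5,interpolation=2)
    cv2.imwrite(f"pics/{n}_t.png",im);cv2.imwrite(f"pics/{n}_d.png",im2)
E
```

```text
top0 tape top 489 ((508.13671875, 288.85052490234375), (172.5597381591797, 136.20980834960938), 6.14520788192749) [0.50186309 0.29900468 0.06560182]
top0 tape all 577 ((514.4163208007812, 288.2471923828125), (177.72947692871094, 143.33082580566406), 3.0835676193237305) [0.50038681 0.29386166 0.06449674]
[599 249  58] [599 233  59] [554 360  58] [552 357  58] [548 350  61] [546 346  59] [541 348  58] [537 342  63] [535 336  62] [533 329  62] [529 333  64] [530 312  63] [527 328  61] [526 311  69] [524 328  63] [524 311  68] [522 328  61] [521 310  69] [523 297  61] [518 313  68] [519 298  67] [516 321  65] [517 306  64] [518 291  61] [514 322  62] [513 304  70] [514 290  67] [511 323  67] [511 308  67] [510 291  70] [508 328  67] [508 312  68] [508 296  71] [510 283  62] [506 321  65] [505 304  69] [505 288  70] [503 326  65] [503 310  67] [503 294  69] [504 280  61] [499 316  70] [501 302  65] [500 286  69] [502 272  63] [497 309  69] [498 294  66] [498 278  70] [495 318  65] [494 300  71] [495 286  68] [496 271  66] [493 310  63] [492 293  69] [493 278  69] [495 265  59] [489 300  7
[... 2174 characters left out ...]
[421 199  66] [408 201  67] [421 193  67] 
dock ((564.6273193359375, -259.8832092285156), (145.1263427734375, 88.21355438232422), 25.123573303222656) [[480.20001220703125, -250.8000030517578], [517.7000122070312, -330.6000061035156], [649.0999755859375, -269.0], [611.5999755859375, -189.10000610351562]] [ 0.57754197 -0.2565108   0.00563255]
eye px 89 [408.53932584 260.60674157] [[0.6112, -0.249, 0.0499], [0.608, -0.2435, 0.0495], [0.6055, -0.2313, 0.0485], [0.6019, -0.2322, 0.0485], [0.6069, -0.2449, 0.0485], [0.6023, -0.2257, 0.0482], [0.5988, -0.2234, 0.0481], [0.6074, -0.2385, 0.048], [0.6038, -0.2393, 0.048], [0.5988, -0.2265, 0.048], [0.6109, -0.2469, 0.0479], [0.6059, -0.2341, 0.0478]]
```

```bash
python3 - <<'E'
from h import *
for n in ["top0","side0"]:
    c=load(n);P=cloud(c);Z=P[...,2]
    near=np.hypot(P[...,0]-.497,P[...,1]-.292)<.055
    m=near&(Z>.06)&(Z<.074)
    l,lab,st,ce=cv2.connectedComponentsWithStats(m.astype(np.uint8));i=1+st[1:,4].argmax();m=lab==i
    m=cv2.erode(m.astype(np.uint8),np.ones((2,2)))>0
    p=P[m];vu=np.argwhere(m);W=np.array([ray(c,u,v,.066) for v,u in vu])
    r=cv2.minAreaRect(W[:,:2].astype(np.float32)*1000);print(n,m.sum(),r,W.mean(0),st[i])
    q=W[:,:2]-W[:,:2].mean(0);u,s,vt=np.linalg.svd(q,full_matrices=False);print(np.degrees(np.arctan2(vt[0,1],vt[0,0])),s/np.sqrt(len(q))*np.sqrt(12))
    hm=(np.hypot(P[...,0]-.55,P[...,1]-.353)<.04)&(Z>.03)&(Z<.075);print("hook",hm.sum(),P[hm].mean(0), )
    hs=[ray(c,u,v,.06)[:2] for v,u in np.argwhere(hm)];print(np.array(hs).mean(0))
E
```

```text
top0 338 ((501.34454345703125, 299.0160827636719), (78.99696350097656, 34.47018814086914), 46.698734283447266) [0.49776838 0.29585102 0.066     ] [162 174  28  27 405]
-131.3565010950388 [0.07076961 0.03296785]
hook 65 [0.54001862 0.34212354 0.06020429]
[0.54005543 0.34217916]
side0 208 ((498.0527648925781, 290.8250732421875), (74.24362182617188, 32.64371109008789), 47.33990478515625) [0.49691276 0.29006931 0.066     ] [229 128  20  20 251]
-132.96188720983622 [0.07119072 0.03267269]
hook 49 [0.54584903 0.34719157 0.05339371]
[0.54160063 0.33913286]
```

View pics/top0_t.png

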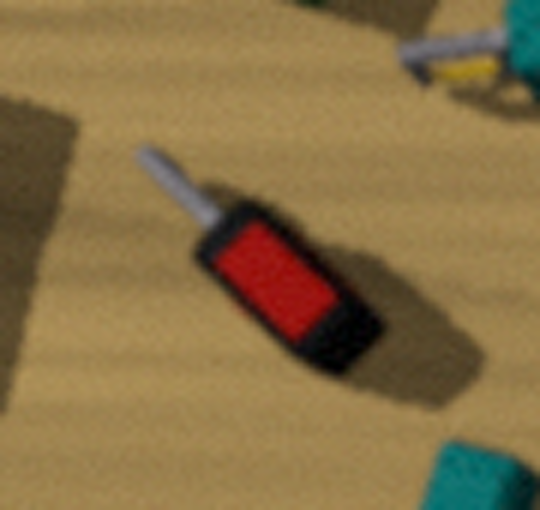

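View pics/side0_t.png

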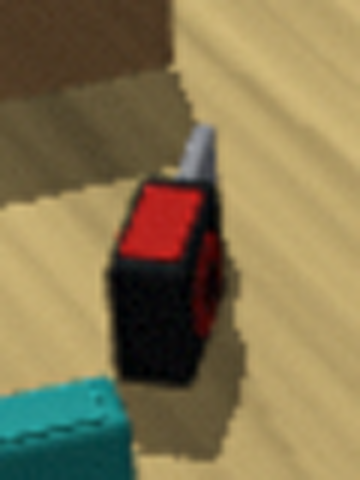

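View pics/side0_d.png

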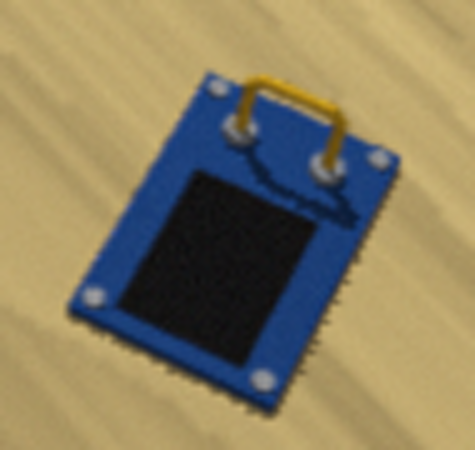

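```bash
python3 -m handwheel '[{"fingers":-1,"linear":[-0.03,-0.006,0],"dr":[0,0,7]},{"fingers":-1,"linear":[-0.065,-0.014,0],"dr":[0,0,14]},{"fingers":-1,"linear":[-0.1,-0.021,0],"dr":[0,0,21]},{"fingers":-1,"linear":[-0.14,-0.03,0],"dr":[0,0,28]},{"fingers":-1,"linear":[-0.18,-0.038,0],"dr":[0,0,35]}]'
```

```text
time_s: 0.57
tcp_pos: [0.3902, 0.3766, 0.2185]
orientation: [0.514, 0.858, -0.0, -0.0]
force: [1.0, 0.9, -0.4]
opening: 0.996
```

```bash
python3 -m handwheel '[{"fingers":-1,"linear":[-0.035,0.015,0],"dr":[0,0,7]},{"fingers":-1,"linear":[-0.07,0.03,0],"dr":[0,0,14]},{"fingers":-1,"linear":[-0.1,0.043,0],"dr":[0,0,21]},{"fingers":-1,"linear":[-0.12,0.051,0],"dr":[0,0,28]},{"fingers":-1,"linear":[-0.126,0.054,0],"dr":[0,0,35]}]'; python3 -m handwheel '[{"fingers":-1,"linear":[0,0,0],"dr":[0,0,7]},{"fingers":-1,"linear":[0,0,0],"dr":[0,0,14]},{"fingers":-1,"linear":[0,0,0],"dr":[0,0,21]},{"fingers":-1,"linear":[0,0,0],"dr":[0,0,28]},{"fingers":-1,"linear":[0,0,0],"dr":[0,0,35]}]';  python3 -m handwheel '[{"fingers":-1,"linear":[0,0,0],"dr":[0,0,0.5]},{"fingers":-1,"linear":[0,0,0],"dr":[0,0,0.5]}]'; cat >> h.py <<'E'
def snap(name,f):
    from cell import env,camera
    from scipy.spatial.transform import Rotation as R
    o=env.get_obs();c=camera(name);cv2.imwrite(f"pics/{f}.png",c["color"])
    if "hand_eye" in c:
        T=np.eye(4);T[:3,:3]=R.from_quat(o["orientation"]).as_matrix();T[:3,3]=o["tcp_pos"]
        c["world_from_camera"]=T@c["hand_eye"]
    np.savez(f"pics/{f}.npz",**c)
    X=R.from_quat(o["orientation"]).as_matrix()
    print("t",o["time_s"],"tcp",o["tcp_pos"].round(4),"yaw",np.degrees(np.arctan2(X[1,0],X[0,0])).round(2),"tilt",X[:2,2].round(4),"F",o["force"].round(2),"M",o["moment"].round(3),"q",o["qpos"].round(3),"op",o["opening"])
    return c,o
E
python3 - <<'E'
from h import *
snap("wrist","w1")
E
```

```text
time_s: 0.98
tcp_pos: [0.4999, 0.2899, 0.218]
orientation: [0.749, 0.662, -0.0, 0.001]
force: [0.3, -0.6, 0.1]
opening: 0.998
time_s: 1.4
tcp_pos: [0.497, 0.2926, 0.2182]
orientation: [0.913, 0.408, -0.0, -0.0]
force: [-0.5, -0.0, 0.3]
opening: 0.999
time_s: 1.57
tcp_pos: [0.497, 0.2927, 0.2183]
orientation: [0.913, 0.408, -0.0, -0.0]
force: [0.1, 0.2, 0.8]
opening: 1.003
t 1.5667 tcp [0.497  0.2927 0.2183] yaw 48.15 tilt [-0.0006 -0.0003] F [0.08 0.24 0.81] M [-0.084  0.132 -0.002] q [ 0.339  0.307  1.469 -0.     1.366  1.069] op 1.0028138811973117
```

View pics/w1.png

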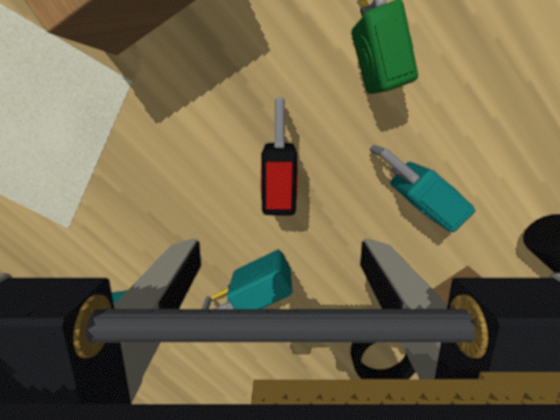

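```bash
python3 - <<'E'
from h import *
c=load("w1");T=c["world_from_camera"];col=c["color"].astype(int)
hsv=cv2.cvtColor(c["color"],cv2.COLOR_BGR2HSV)
k=np.zeros(hsv.shape[:2],bool);k[135:225,250:310]=1
red=k&((hsv[...,0]<8)|(hsv[...,0]>172))&(hsv[...,1]>150)
dark=k&((hsv[...,2]<45)|red)
P=cloud(c)
for n,m in [("red",red),("case",dark)]:
    W=np.array([ray(c,u,v,.066)[:2] for v,u in np.argwhere(m)])*1000
    r=cv2.minAreaRect(W.astype(np.float32));print(n,m.sum(),r,W.mean(0),np.median(P[m][:,2]))
hook=[ray(c,279.5,v,.06)[:2] for v in (97,146)];hook=np.array(hook);d=hook[0]-hook[1];print(hook,np.degrees(np.arctan2(d[1],d[0])),np.hypot(*d))
E
```

```text
red 1406 ((500.2303466796875, 296.3650207519531), (51.445838928222656, 36.66619110107422), 48.19700622558594) [500.09627265 297.17942582] 0.06784854721272593
case 2318 ((504.52484130859375, 300.9293212890625), (75.43273162841797, 36.53424835205078), 47.23475646972656) [504.0836419  301.02577085] 0.06688961300908972
[[0.55887412 0.36177962]
 [0.52709323 0.32629139]] 48.154507549453044 0.04763862949036343
```

```bash
python3 -m handwheel '[{"fingers":-1,"linear":[0.003,0,0.03],"dr":[0,0,0]},{"fingers":-1,"linear":[0.006,0,0.06],"dr":[0,0,0]},{"fingers":-1,"linear":[0.006,0,0.09],"dr":[0,0,0]},{"fingers":-1,"linear":[0.006,0,0.11],"dr":[0,0,0]},{"fingers":-1,"linear":[0.006,0,0.12],"dr":[0,0,0]}]'; python3 - <<'E'
from h import *
snap("wrist","w2")
E
```

```text
time_s: 2.03
tcp_pos: [0.4993, 0.2966, 0.0954]
orientation: [0.913, 0.408, -0.003, -0.0]
force: [0.1, -0.3, -0.3]
opening: 1.001
t 2.0333 tcp [0.4993 0.2966 0.0954] yaw 48.15 tilt [-0.0049 -0.0017] F [ 0.13 -0.29 -0.25] M [-0.054  0.13   0.009] q [0.344 0.423 1.618 0.    1.106 1.074] op 1.001146839077982
```

View pics/w2.png

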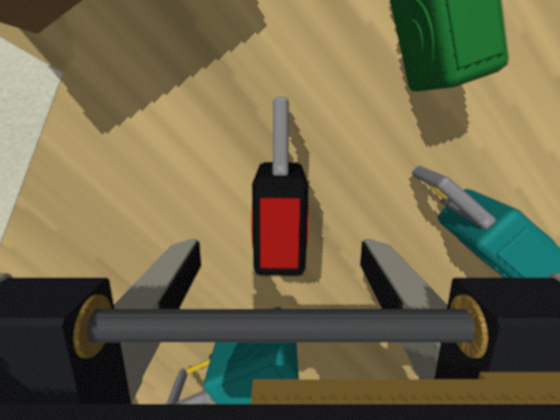

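```bash
python3 - <<'E'
from h import *
c=load("w2");T=np.array(c["hand_eye"]);
P=cloud(c,T)
for u,v in [(280,97),(281,172),(280,200),(280,240),(280,268),(420,170),(440,200),(480,222),(460,250),(180,385),(270,350)]:
    print(u,v,(P[v,u]*1000).round())
d=ray(c,420,175,.06);print(d)
E
```

```text
280 97 [88.  1. 37.]
281 172 [42.  1. 35.]
280 200 [25.  1. 27.]
280 240 [-3.  1. 28.]
280 268 [-23.   1.  27.]
420 170 [ 36. 109.  73.]
440 200 [  6. 140.  96.]
480 222 [  8. 137.  35.]
460 250 [-42. 165.  95.]
180 385 [-167.  -93.   67.]
270 350 [-102.   -7.   39.]
[0.59446165 0.26491288 0.06      ]
```

```bash
python3 -m handwheel '[{"fingers":-1,"linear":[0.003,0,0.025],"dr":[0,0,0]},{"fingers":-1,"linear":[0.003,0,0.05],"dr":[0,0,0]},{"fingers":-1,"linear":[0.003,0,0.065],"dr":[0,0,0]},{"fingers":-1,"linear":[0.003,0,0.072],"dr":[0,0,0]},{"fingers":-1,"linear":[0.003,0,0.072],"dr":[0,0,0]}]';python3 -m handwheel '[{"fingers":1,"linear":[0,0,0],"dr":[0,0,0]},{"fingers":1,"linear":[0,0,0],"dr":[0,0,0]},{"fingers":1,"linear":[0,0,0],"dr":[0,0,0]},{"fingers":1,"linear":[0,0,0],"dr":[0,0,0]},{"fingers":1,"linear":[0,0,0],"dr":[0,0,0]}]';python3 -m handwheel '[{"fingers":1,"linear":[0,0,0],"dr":[0,0,0]},{"fingers":1,"linear":[0,0,0],"dr":[0,0,0]},{"fingers":1,"linear":[0,0,0],"dr":[0,0,0]}]';python3 - <<'E'
from h import *
snap("wrist","w3")
E
```

```text
time_s: 2.5
tcp_pos: [0.5029, 0.2993, 0.0261]
orientation: [0.913, 0.407, -0.001, -0.0]
force: [-0.1, -0.1, 0.5]
opening: 0.999
time_s: 2.92
tcp_pos: [0.5037, 0.2997, 0.0276]
orientation: [0.914, 0.407, 0.001, 0.0]
force: [0.1, -0.3, -0.2]
opening: 0.689
time_s: 3.17
tcp_pos: [0.5032, 0.2995, 0.0267]
orientation: [0.914, 0.407, 0.0, 0.0]
force: [0.6, -0.3, -0.7]
opening: 0.477
t 3.1667 tcp [0.5032 0.2995 0.0267] yaw 47.98 tilt [ 0.0001 -0.    ] F [ 0.59 -0.31 -0.72] M [-0.033  0.129  0.042] q [ 0.346  0.511  1.673 -0.     0.958  1.08 ] op 0.47695237706753785
```

View pics/w3.png

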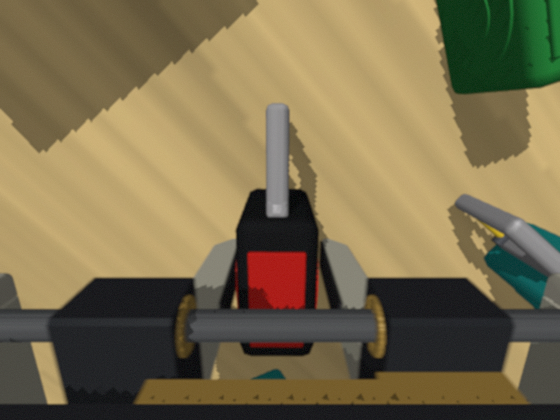

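```bash
python3 -m handwheel '[{"fingers":1,"linear":[0,0,0],"dr":[0,0,0]},{"fingers":1,"linear":[0,0,0],"dr":[0,0,0]},{"fingers":1,"linear":[0,0,0],"dr":[0,0,0]},{"fingers":1,"linear":[0,0,0],"dr":[0,0,0]}]';python3 - <<'E'
from h import *
c,o=snap("wrist","w4")
P=cloud(c,np.array(c["hand_eye"]))
for v in range(100,290,12): print(v,(P[v,278]*1000).round(1))
E
```

```text
time_s: 3.55
tcp_pos: [0.5027, 0.2997, 0.0267]
orientation: [0.914, 0.407, -0.0, -0.0]
force: [-3.0, 1.1, 2.9]
opening: 0.408
t 3.55 tcp [0.5027 0.2997 0.0267] yaw 47.98 tilt [-0.0008  0.0002] F [-2.99  1.14  2.86] M [ 0.404  0.683 -0.053] q [3.470e-01 5.110e-01 1.673e+00 1.000e-03 9.580e-01 1.080e+00] op 0.40823972544085413
100 [86.3 -0.5 25.8]
112 [ 80.   -0.1 -34.1]
124 [ 75.3  -0.1 -33.6]
136 [ 70.5  -0.1 -34.4]
148 [ 65.5  -0.1 -33.3]
160 [ 60.4  -0.1 -33.2]
172 [ 55.1  -0.1 -32.7]
184 [ 49.8  -0.1 -32.8]
196 [ 44.8  -0.1 -34.2]
208 [ 38.9  -0.1 -32.9]
220 [ 33.8  -0.1 -34.7]
232 [ 30.   -0.1 -39.5]
244 [ 24.   -0.1 -38.7]
256 [ 19.3  -0.1 -41. ]
268 [ 13.8  -0.1 -41.6]
280 [  8.   -0.1 -41.9]
```

View pics/w4.png

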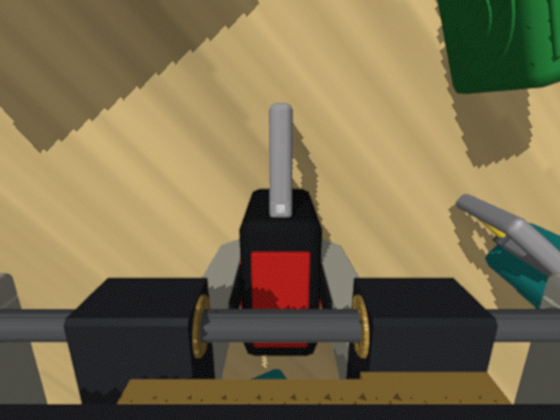

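```bash
python3 -m handwheel '[{"fingers":1,"linear":[0,0,-0.005],"dr":[0,0,0]},{"fingers":1,"linear":[0,0,-0.015],"dr":[0,0,0]},{"fingers":1,"linear":[0,0,-0.035],"dr":[0,0,0]},{"fingers":1,"linear":[0,0,-0.06],"dr":[0,0,0]},{"fingers":1,"linear":[0,0,-0.085],"dr":[0,0,0]}]';python3 -m handwheel '[{"fingers":1,"linear":[0,0,-0.02],"dr":[0,0,0]},{"fingers":1,"linear":[0,0,-0.035],"dr":[0,0,0]},{"fingers":1,"linear":[0,0,-0.045],"dr":[0,0,0]},{"fingers":1,"linear":[0,0,-0.05],"dr":[0,0,0]},{"fingers":1,"linear":[0,0,-0.05],"dr":[0,0,0]}]'; python3 - <<'E'
from h import *
c,o=snap("wrist","w5")
E
```

```text
time_s: 4.02
tcp_pos: [0.5029, 0.2987, 0.1122]
orientation: [0.914, 0.407, -0.001, 0.0]
force: [0.2, -0.3, -4.6]
opening: 0.408
time_s: 4.43
tcp_pos: [0.5038, 0.2994, 0.1626]
orientation: [0.914, 0.407, 0.001, 0.0]
force: [1.6, -0.5, -5.3]
opening: 0.409
t 4.4333 tcp [0.5038 0.2994 0.1626] yaw 47.98 tilt [0.0018 0.0003] F [ 1.55 -0.48 -5.29] M [-0.044  0.152  0.034] q [ 0.346  0.363  1.529 -0.     1.247  1.08 ] op 0.4088071800344608
```

View pics/w5.png

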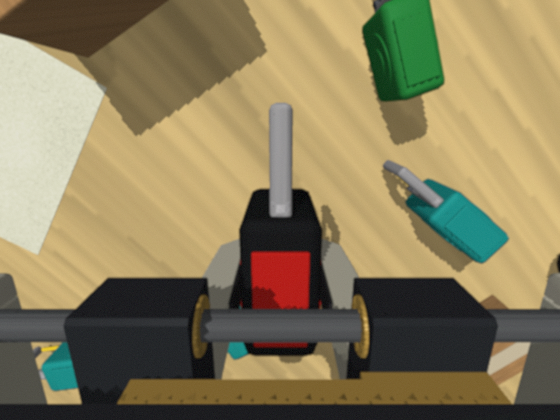

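```bash
python3 -m handwheel '[{"fingers":1,"linear":[-0.008,0.009,0],"dr":[0,0,0]},{"fingers":1,"linear":[-0.024,0.025,0],"dr":[0,0,0]},{"fingers":1,"linear":[-0.047,0.049,0],"dr":[0,0,0]},{"fingers":1,"linear":[-0.071,0.075,0],"dr":[0,0,0]},{"fingers":1,"linear":[-0.098,0.103,0],"dr":[0,0,0]}]';python3 -m handwheel '[{"fingers":1,"linear":[-0.025,0.026,0],"dr":[0,0,0]},{"fingers":1,"linear":[-0.05,0.052,0],"dr":[0,0,0]},{"fingers":1,"linear":[-0.075,0.078,0],"dr":[0,0,0]},{"fingers":1,"linear":[-0.099,0.104,0],"dr":[0,0,0]},{"fingers":1,"linear":[-0.124,0.13,0],"dr":[0,0,0]}]';python3 -m handwheel '[{"fingers":1,"linear":[-0.025,0.026,0],"dr":[0,0,0]},{"fingers":1,"linear":[-0.05,0.052,0],"dr":[0,0,0]},{"fingers":1,"linear":[-0.075,0.078,0],"dr":[0,0,0]},{"fingers":1,"linear":[-0.099,0.104,0],"dr":[0,0,0]},{"fingers":1,"linear":[-0.124,0.13,0],"dr":[0,0,0]}]';python3 -m handwheel '[{"fingers":1,"linear":[-0.018,0.019,0],"dr":[0,0,4.5]},{"fingers":1,"linear":[-0.032,0.034,0],"dr":[0,0,9]},{"fingers":1,"linear":[-0.041,0.043,0],"dr":[0,0,13.5]},{"fingers":1,"linear":[-0.047,0.049,0],"dr":[0,0,18]},{"fingers":1,"linear":[-0.047,0.049,0],"dr":[0,0,22.8]}]';python3 -m handwheel '[{"fingers":1,"linear":[0,0,0],"dr":[0,0,0]},{"fingers":1,"linear":[0,0,0],"dr":[0,0,0]}]'; python3 - <<'E'
from h import *
c,o=snap("wrist","w6")
E
```

```text
time_s: 4.9
tcp_pos: [0.5131, 0.1564, 0.1602]
orientation: [0.913, 0.407, -0.001, -0.0]
force: [0.4, -1.3, -4.8]
opening: 0.408
time_s: 5.32
tcp_pos: [0.5265, -0.0235, 0.1604]
orientation: [0.914, 0.407, -0.001, -0.001]
force: [1.1, 1.0, -4.3]
opening: 0.407
time_s: 5.73
tcp_pos: [0.5399, -0.2025, 0.1601]
orientation: [0.914, 0.406, -0.001, -0.001]
force: [1.8, 0.7, -5.1]
opening: 0.408
time_s: 6.15
tcp_pos: [0.5448, -0.2709, 0.1597]
orientation: [0.977, 0.215, -0.001, -0.001]
force: [0.3, 0.2, -4.7]
opening: 0.408
time_s: 6.32
tcp_pos: [0.5451, -0.2683, 0.1602]
orientation: [0.976, 0.219, -0.001, -0.001]
force: [-0.4, 0.1, -4.1]
opening: 0.407
t 6.3167 tcp [ 0.5451 -0.2683  0.1602] yaw 25.29 tilt [-0.0024  0.0015] F [-0.39  0.07 -4.12] M [-0.043  0.161  0.009] q [-0.641  0.405  1.472 -0.     1.267  0.489] op 0.40661662044882174
```

View pics/w6.png

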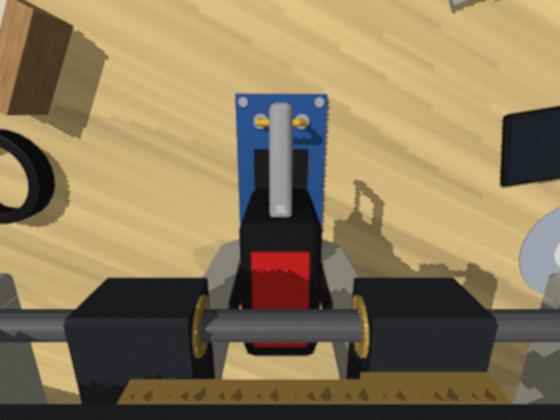

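```bash
python3 - <<'E'
from h import *
c=load("w6");H=np.array(c["hand_eye"]);tcpz=.1602
hsv=cv2.cvtColor(c["color"],cv2.COLOR_BGR2HSV)
k=np.zeros(hsv.shape[:2],bool);k[85:240,225:340]=1
y=k&(hsv[...,0]>15)&(hsv[...,0]<35)&(hsv[...,1]>170)&(hsv[...,2]>110);y[140:]=0
pts=np.argwhere(y);print("yellow",len(pts),pts[:,0].min(),pts[:,0].max(),pts[:,1].min(),pts[:,1].max(),pts.mean(0))
b=k&(hsv[...,0]>100)&(hsv[...,0]<128)&(hsv[...,1]>120)
toolray=lambda u,v,zw: ray(c,u,v,tcpz-zw,H)*1000   # tool z = tcpz - zw
for r in (100,130,170,200):
    cols=np.where(b[r])[0];print(r,cols.min(),cols.max(),toolray(cols.min()-.0,r,.006)[:2].round(1),toolray(cols.max()+1,r,.006)[:2].round(1))
rows=np.where(b[:,250])[0];print("front",rows.min(),toolray(250,rows.min(),.006).round(1),toolray(315,np.where(b[:,315])[0].min(),.006).round(1))
for u in sorted(set(pts[:,1])): 
    rr=pts[pts[:,1]==u][:,0];print(u,rr.min(),rr.max(),toolray(u,rr.mean(),.048)[:2].round(1),end=' ; ')
print()
print(P:=toolray(280,102,.1602+.0335-.0))
gray=c["color"][95:130,278:283].mean((1,2)).round();print(gray)
im=cv2.resize(c["color"][85:180,225:340],None,fx=6,fy=6,interpolation=2);cv2.imwrite("pics/w6d.png",im)
# patch (rubber) edges
print("patch top row",[ (u,toolray(u,150,.006)[:2].round(1)) for u in (255,308)])
E
```

```text
yellow 121 120 125 256 305 [122.1322314 280.5785124]
100 236 326 [ 90.1 -42.7] [90.1 45.8]
130 237 324 [ 61.6 -42.8] [61.7 45. ]
170 239 323 [ 21.2 -42.3] [21.3 45.7]
200 240 321 [-11.1 -42.5] [-11.1  44.9]
front 95 [ 94.7 -29.  154.2] [ 94.7  34.  154.2]
256 122 122 [ 70.9 -20.5] ; 257 120 123 [ 71.3 -19.7] ; 258 120 124 [ 70.9 -18.8] ; 259 120 124 [ 70.9 -18. ] ; 260 120 124 [ 70.9 -17.1] ; 261 120 124 [ 70.9 -16.2] ; 262 120 124 [ 70.9 -15.4] ; 263 120 125 [ 70.5 -14.5] ; 264 120 125 [ 70.5 -13.7] ; 265 120 125 [ 70.5 -12.8] ; 266 120 125 [ 70.5 -11.9] ; 267 120 125 [ 70.5 -11.1] ; 293 120 124 [70.9 11.3] ; 294 120 124 [70.9 12.2] ; 295 120 124 [70.9 13.1] ; 296 120 124 [70.9 13.9] ; 297 120 124 [70.9 14.8] ; 298 120 124 [70.9 15.6] ; 299 120 124 [70.9 16.5] ; 300 120 124 [70.9 17.4] ; 301 120 124 [70.9 18.2] ; 302 120 124 [70.9 19.1] ; 303 120 124 [70.9 19.9] ; 304 121 124 [70.5 20.8] ; 305 122 123 [70.5 21.7] ; 
[ 84.1225292    0.27174335 -33.5       ]
[ 89.  87.  88.  87.  87.  87.  94. 113. 134. 148. 157. 161. 161. 161.
 160. 158. 158. 157. 158. 158. 158. 158. 158. 159. 158. 159. 158. 157.
 158. 159. 158. 158. 158. 159. 158.]
patch top row [(255, array([ 41.8, -25.3])), (308, array([41.8, 28.6]))]
```

View pics/w6d.png

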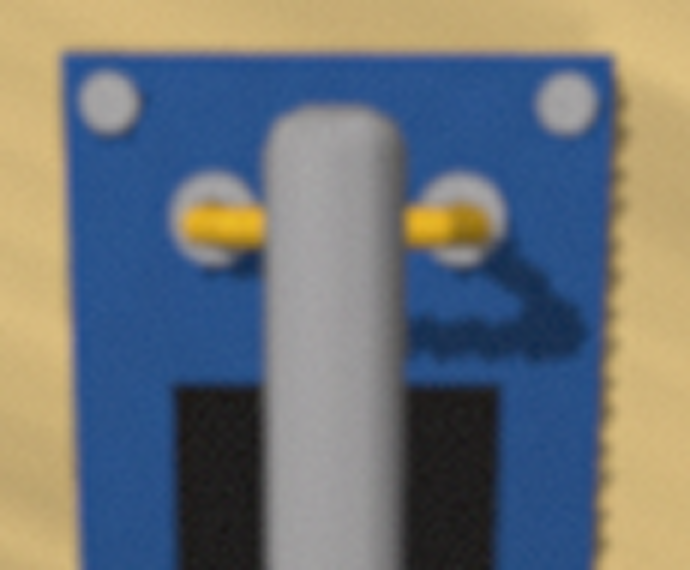

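```bash
python3 -m handwheel '[{"fingers":1,"linear":[0.003,0.0005,0.012],"dr":[0,0,0]},{"fingers":1,"linear":[0.003,0.0005,0.03],"dr":[0,0,0]},{"fingers":1,"linear":[0.003,0.0005,0.048],"dr":[0,0,0]},{"fingers":1,"linear":[0.003,0.0005,0.062],"dr":[0,0,0]},{"fingers":1,"linear":[0.003,0.0005,0.07],"dr":[0,0,0]}]';python3 -m handwheel '[{"fingers":1,"linear":[0,0,0],"dr":[0,0,0]},{"fingers":1,"linear":[0,0,0],"dr":[0,0,0]},{"fingers":1,"linear":[0,0,0],"dr":[0,0,0]}]'; python3 - <<'E'
from h import *
c,o=snap("wrist","w7")
c,o=snap("side","s7")
cv2.imwrite("pics/s7d.png",cv2.resize(c["color"][200:330,330:460],None,fx=4.5,fy=4.5,interpolation=2))
cv2.imwrite("pics/w7d.png",cv2.resize(load("w7")["color"][70:190,210:350],None,fx=5,fy=5,interpolation=2))
E
```

```text
time_s: 6.78
tcp_pos: [0.548, -0.2659, 0.0887]
orientation: [0.976, 0.219, -0.001, -0.001]
force: [-0.6, 0.8, -5.3]
opening: 0.411
time_s: 7.03
tcp_pos: [0.5498, -0.2677, 0.0924]
orientation: [0.976, 0.218, 0.001, 0.001]
force: [-0.0, -0.1, -4.3]
opening: 0.404
t 7.0333 tcp [ 0.5498 -0.2677  0.0924] yaw 25.22 tilt [ 0.0013 -0.0009] F [-0.   -0.12 -4.32] M [-0.037  0.102  0.02 ] q [-0.635  0.472  1.546  0.     1.122  0.495] op 0.4038830902824921
t 7.0833 tcp [ 0.55   -0.2678  0.0927] yaw 25.21 tilt [ 0.0017 -0.0013] F [ 1.11  0.47 -5.37] M [-0.002  0.17  -0.059] q [-0.635  0.471  1.546  0.     1.122  0.495] op 0.4066013853208668
```

View pics/w7d.png

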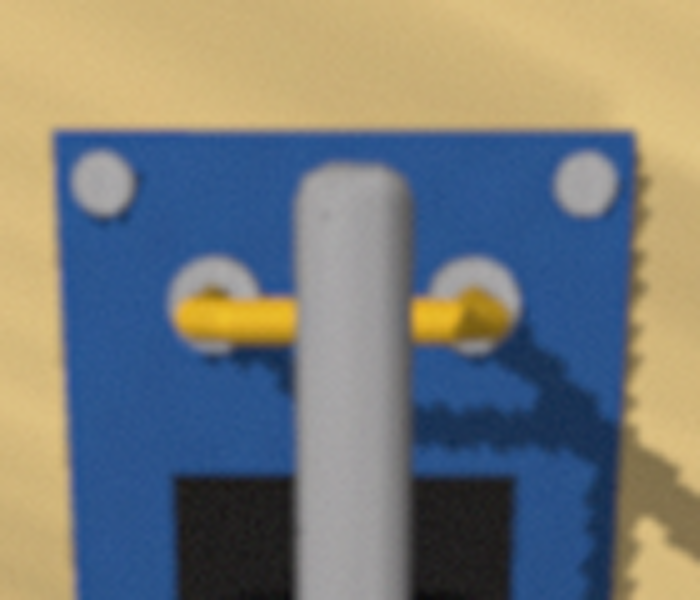

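View pics/s7d.png

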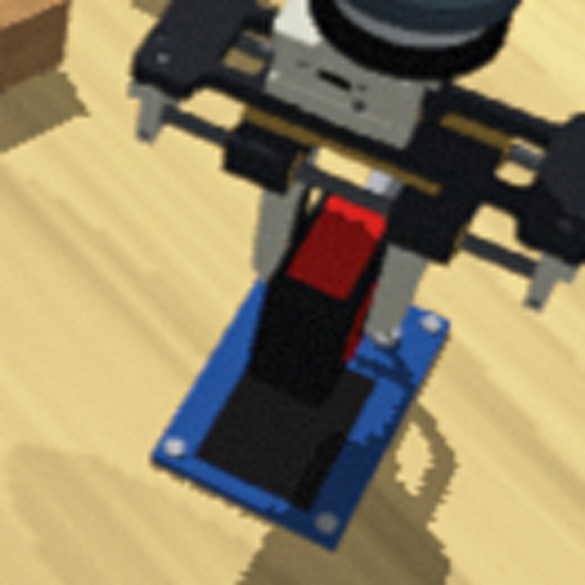

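```bash
python3 - <<'E'
from h import *
c=load("w7");H=np.array(c["hand_eye"]);tz=.0924
t=lambda u,v,zw: (ray(c,u,v,tz-zw,H)*1000).round(1)
print("bar L",t(210+175/5,70+317/5,.048),"R",t(210+512/5,70+320/5,.048))
print("tip",t(210+355/5,70+163/5,tz+.0335),"hook L/R",t(210+296/5,70+300/5,tz+.0335),t(210+412/5,70+300/5,tz+.0335))
print("front",t(210+55/5,70+132/5,.006),t(210+635/5,70+132/5,.006)); print("disc",t(210+213/5,70+303/5,.008),t(210+476/5,70+303/5,.008))
hsv=cv2.cvtColor(c["color"],cv2.COLOR_BGR2HSV);P=cloud(c,H)
y=(hsv[...,0]>15)&(hsv[...,0]<35)&(hsv[...,1]>170)&(hsv[...,2]>110);y[:125]=0;y[142:]=0;y[:,:240]=0;y[:,315:]=0
q=P[y];print("depth bar x,worldz",np.median(q[:,0])*1e3,(tz-np.median(q[:,2]))*1e3,y.sum())
E
```

```text
bar L [ 66.2 -22.8  44.4] R [65.8 21.5 44.4]
tip [ 83.9   0.7 -33.5] hook L/R [ 73.1  -4.2 -33.5] [ 73.1   5.4 -33.5]
front [ 90.8 -44.9  86.4] [90.9 43.7 86.4]
disc [ 65.4 -21.2  84.4] [65.5 19.9 84.4]
depth bar x,worldz 66.13489322719815 46.91634451581465 285
```

```bash
python3 -m handwheel '[{"fingers":1,"linear":[-0.001,-0.001,0.004],"dr":[0,0,0]},{"fingers":1,"linear":[-0.001,-0.001,0.009],"dr":[0,0,0]},{"fingers":1,"linear":[-0.001,-0.001,0.013],"dr":[0,0,0]},{"fingers":1,"linear":[-0.001,-0.001,0.016],"dr":[0,0,0]},{"fingers":1,"linear":[-0.001,-0.001,0.017],"dr":[0,0,0]}]';python3 -m handwheel '[{"fingers":1,"linear":[0,0,0],"dr":[0,0,0]},{"fingers":1,"linear":[0,0,0],"dr":[0,0,0]},{"fingers":1,"linear":[0,0,0],"dr":[0,0,0]},{"fingers":1,"linear":[0,0,0],"dr":[0,0,0]}]'
python3 -m handwheel '[{"fingers":1,"linear":[0,0,0],"dr":[0,0,0]},{"fingers":1,"linear":[0,0,0],"dr":[0,0,0]}]'
python3 - <<'E'
from h import *
c,o=snap("wrist","w8")
H=np.array(c["hand_eye"]);tz=o["tcp_pos"][2]
cv2.imwrite("pics/w8d.png",cv2.resize(c["color"][70:190,210:350],None,fx=5,fy=5,interpolation=2))
E
```

```text
time_s: 7.55
tcp_pos: [0.5474, -0.2667, 0.0737]
orientation: [0.976, 0.218, -0.0, -0.001]
force: [-0.3, -0.0, -5.2]
opening: 0.408
time_s: 7.88
tcp_pos: [0.548, -0.2671, 0.0749]
orientation: [0.976, 0.218, 0.0, 0.0]
force: [-0.0, 1.0, -4.1]
opening: 0.407
time_s: 8.05
tcp_pos: [0.5479, -0.267, 0.0748]
orientation: [0.976, 0.218, 0.0, 0.0]
force: [0.4, -0.1, -4.4]
opening: 0.405
t 8.05 tcp [ 0.5479 -0.267   0.0748] yaw 25.19 tilt [ 0.0002 -0.0002] F [ 0.39 -0.11 -4.42] M [-0.003  0.154  0.034] q [-0.636  0.488  1.568 -0.     1.085  0.495] op 0.405420702101806
```

View pics/w8d.png

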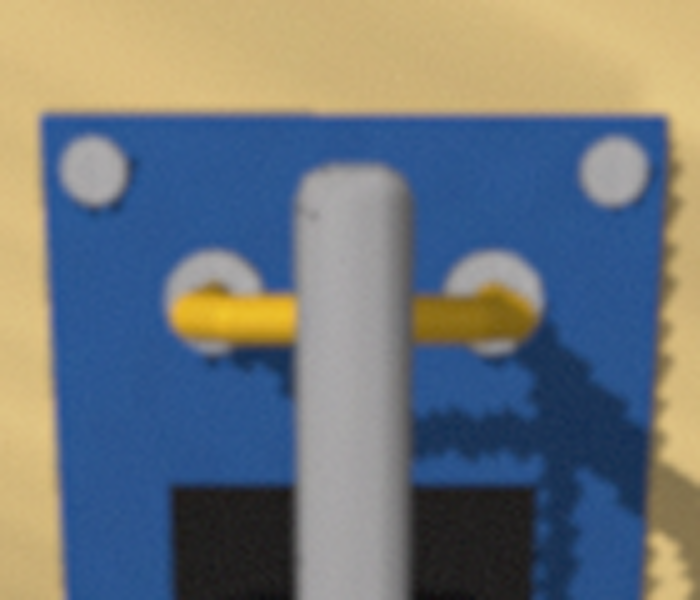

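```bash
python3 -m handwheel '[{"fingers":1,"linear":[0,0,0.0015],"dr":[0,0,0]},{"fingers":1,"linear":[0,0,0.003],"dr":[0,0,0]},{"fingers":1,"linear":[0,0,0.0045],"dr":[0,0,0]},{"fingers":1,"linear":[0,0,0.0055],"dr":[0,0,0]},{"fingers":1,"linear":[0,0,0.0055],"dr":[0,0,0]}]';for i in 1; do :; done; python3 -m handwheel '[{"fingers":1,"linear":[0,0,0.0005],"dr":[0,0,0]},{"fingers":1,"linear":[0,0,0.001],"dr":[0,0,0]},{"fingers":1,"linear":[0,0,0.001],"dr":[0,0,0]}]';python3 -m handwheel '[{"fingers":1,"linear":[0,0,0.0005],"dr":[0,0,0]},{"fingers":1,"linear":[0,0,0.001],"dr":[0,0,0]},{"fingers":1,"linear":[0,0,0.001],"dr":[0,0,0]}]'
```

```text
time_s: 8.52
tcp_pos: [0.5476, -0.2668, 0.0687]
orientation: [0.976, 0.218, -0.0, -0.0]
force: [0.8, -1.0, -5.4]
opening: 0.411
time_s: 8.77
tcp_pos: [0.5478, -0.2669, 0.0681]
orientation: [0.976, 0.218, -0.0, -0.0]
force: [0.2, -0.0, -3.8]
opening: 0.409
time_s: 9.02
tcp_pos: [0.5478, -0.2669, 0.0671]
orientation: [0.976, 0.218, -0.0, -0.0]
force: [0.3, 0.4, -4.3]
opening: 0.407
```

```bash
for i in 1; do python3 -m handwheel '[{"fingers":1,"linear":[0,0,0.0005],"dr":[0,0,0]},{"fingers":1,"linear":[0,0,0.001],"dr":[0,0,0]},{"fingers":1,"linear":[0,0,0.001],"dr":[0,0,0]}]'; done;python3 -m handwheel '[{"fingers":1,"linear":[0,0,0.0005],"dr":[0,0,0]},{"fingers":1,"linear":[0,0,0.001],"dr":[0,0,0]},{"fingers":1,"linear":[0,0,0.001],"dr":[0,0,0]}]';python3 -m handwheel '[{"fingers":1,"linear":[0,0,0.0005],"dr":[0,0,0]},{"fingers":1,"linear":[0,0,0.001],"dr":[0,0,0]},{"fingers":1,"linear":[0,0,0.001],"dr":[0,0,0]}]'
```

```text
time_s: 9.27
tcp_pos: [0.5478, -0.2669, 0.066]
orientation: [0.976, 0.218, -0.0, -0.0]
force: [0.3, -0.2, -4.3]
opening: 0.406
time_s: 9.52
tcp_pos: [0.5478, -0.2669, 0.065]
orientation: [0.976, 0.218, -0.0, -0.0]
force: [0.1, 0.5, -4.7]
opening: 0.404
time_s: 9.77
tcp_pos: [0.5478, -0.2669, 0.064]
orientation: [0.976, 0.218, -0.0, -0.0]
force: [-0.2, 0.2, -4.9]
opening: 0.406
```

```bash
python3 -m handwheel '[{"fingers":1,"linear":[0,0,0.0005],"dr":[0,0,0]},{"fingers":1,"linear":[0,0,0.001],"dr":[0,0,0]},{"fingers":1,"linear":[0,0,0.001],"dr":[0,0,0]}]';python3 -m handwheel '[{"fingers":1,"linear":[0,0,0.0005],"dr":[0,0,0]},{"fingers":1,"linear":[0,0,0.001],"dr":[0,0,0]},{"fingers":1,"linear":[0,0,0.001],"dr":[0,0,0]}]'
```

```text
time_s: 10.02
tcp_pos: [0.5478, -0.2669, 0.063]
orientation: [0.976, 0.218, -0.0, -0.0]
force: [-0.2, 0.1, -4.1]
opening: 0.408
time_s: 10.27
tcp_pos: [0.548, -0.2671, 0.0624]
orientation: [0.976, 0.218, 0.0, 0.0]
force: [-1.0, 1.3, -2.0]
opening: 0.405
```

```bash
python3 -m handwheel '[{"fingers":1,"linear":[0,0,0.0005],"dr":[0,0,0]},{"fingers":1,"linear":[0,0,0.001],"dr":[0,0,0]},{"fingers":1,"linear":[0,0,0.001],"dr":[0,0,0]}]';python3 -m handwheel '[{"fingers":1,"linear":[0,0,0.0005],"dr":[0,0,0]},{"fingers":1,"linear":[0,0,0.001],"dr":[0,0,0]},{"fingers":1,"linear":[0,0,0.001],"dr":[0,0,0]}]'; python3 - <<'E'
from h import *
c,o=snap("wrist","w9")
cv2.imwrite("pics/w9d.png",cv2.resize(c["color"][70:190,210:350],None,fx=5,fy=5,interpolation=2))
E
```

```text
time_s: 10.52
tcp_pos: [0.5481, -0.2672, 0.0617]
orientation: [0.976, 0.218, 0.0, 0.0]
force: [-0.9, 0.4, 1.5]
opening: 0.408
time_s: 10.77
tcp_pos: [0.5481, -0.2672, 0.0604]
orientation: [0.976, 0.218, 0.0, 0.0]
force: [0.0, -0.5, 1.2]
opening: 0.405
t 10.7667 tcp [ 0.5481 -0.2672  0.0604] yaw 25.17 tilt [ 0.0007 -0.0005] F [ 0.01 -0.55  1.15] M [ 0.055 -0.023 -0.032] q [-0.636  0.505  1.581 -0.     1.055  0.495] op 0.4050550134429498
```

View pics/w9d.png

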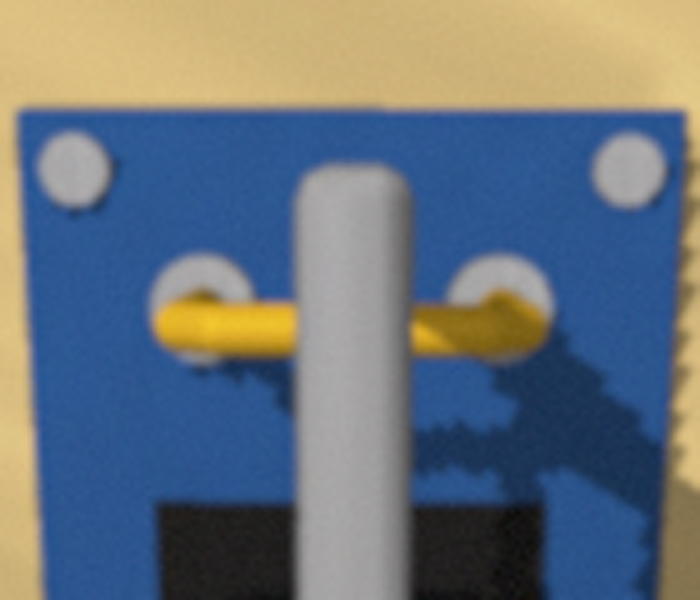

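```bash
python3 -m handwheel '[{"fingers":1,"linear":[0,0,0.001],"dr":[0,0,0]},{"fingers":1,"linear":[0,0,0.002],"dr":[0,0,0]},{"fingers":1,"linear":[0,0,0.003],"dr":[0,0,0]},{"fingers":1,"linear":[0,0,0.004],"dr":[0,0,0]},{"fingers":1,"linear":[0,0,0.005],"dr":[0,0,0]}]';python3 -m handwheel '[{"fingers":1,"linear":[0,0,0.001],"dr":[0,0,0]},{"fingers":1,"linear":[0,0,0.002],"dr":[0,0,0]},{"fingers":1,"linear":[0,0,0.003],"dr":[0,0,0]},{"fingers":1,"linear":[0,0,0.004],"dr":[0,0,0]},{"fingers":1,"linear":[0,0,0.004],"dr":[0,0,0]}]'
```

```text
time_s: 11.23
tcp_pos: [0.5482, -0.267, 0.0552]
orientation: [0.976, 0.218, 0.0, 0.0]
force: [0.4, -0.6, 1.8]
opening: 0.405
time_s: 11.65
tcp_pos: [0.5474, -0.2669, 0.0508]
orientation: [0.976, 0.218, -0.0, -0.0]
force: [-1.6, -1.1, 0.7]
opening: 0.407
```

```bash
python3 -m handwheel '[{"fingers":1,"linear":[0,0,0.001],"dr":[0,0,0]},{"fingers":1,"linear":[0,0,0.002],"dr":[0,0,0]},{"fingers":1,"linear":[0,0,0.003],"dr":[0,0,0]},{"fingers":1,"linear":[0,0,0.004],"dr":[0,0,0]},{"fingers":1,"linear":[0,0,0.004],"dr":[0,0,0]}]';python3 -m handwheel '[{"fingers":1,"linear":[0,0,0.001],"dr":[0,0,0]},{"fingers":1,"linear":[0,0,0.002],"dr":[0,0,0]},{"fingers":1,"linear":[0,0,0.003],"dr":[0,0,0]},{"fingers":1,"linear":[0,0,0.003],"dr":[0,0,0]}]'
```

```text
time_s: 12.07
tcp_pos: [0.5475, -0.267, 0.0468]
orientation: [0.976, 0.218, -0.0, -0.0]
force: [-3.3, -1.3, 1.7]
opening: 0.407
time_s: 12.4
tcp_pos: [0.5475, -0.267, 0.0438]
orientation: [0.976, 0.218, -0.0, -0.0]
force: [-2.7, -1.8, 0.1]
opening: 0.404
```

```bash
python3 -m handwheel '[{"fingers":1,"linear":[0,0,0.001],"dr":[0,0,0]},{"fingers":1,"linear":[0,0,0.002],"dr":[0,0,0]},{"fingers":1,"linear":[0,0,0.002],"dr":[0,0,0]}]';python3 -m handwheel '[{"fingers":1,"linear":[0,0,0.001],"dr":[0,0,0]},{"fingers":1,"linear":[0,0,0.002],"dr":[0,0,0]},{"fingers":1,"linear":[0,0,0.002],"dr":[0,0,0]}]';python3 -m handwheel '[{"fingers":1,"linear":[0,0,0.001],"dr":[0,0,0]},{"fingers":1,"linear":[0,0,0.001],"dr":[0,0,0]}]'
```

```text
time_s: 12.65
tcp_pos: [0.5476, -0.267, 0.0418]
orientation: [0.976, 0.218, -0.0, -0.0]
force: [-3.0, -1.4, 0.7]
opening: 0.408
time_s: 12.9
tcp_pos: [0.5475, -0.2669, 0.0398]
orientation: [0.976, 0.218, -0.0, -0.0]
force: [-4.1, -3.3, 0.2]
opening: 0.406
time_s: 13.07
tcp_pos: [0.5474, -0.2669, 0.0387]
orientation: [0.976, 0.218, -0.0, -0.0]
force: [-3.9, -2.6, -2.4]
opening: 0.409
```

```bash
python3 -m handwheel '[{"fingers":1,"linear":[0,0,0.0005],"dr":[0,0,0]},{"fingers":1,"linear":[0,0,0.001],"dr":[0,0,0]},{"fingers":1,"linear":[0,0,0.001],"dr":[0,0,0]}]';python3 -m handwheel '[{"fingers":1,"linear":[0,0,0.0005],"dr":[0,0,0]},{"fingers":1,"linear":[0,0,0.001],"dr":[0,0,0]},{"fingers":1,"linear":[0,0,0.001],"dr":[0,0,0]}]';python3 -m handwheel '[{"fingers":1,"linear":[0,0,0.0005],"dr":[0,0,0]},{"fingers":1,"linear":[0,0,0.001],"dr":[0,0,0]},{"fingers":1,"linear":[0,0,0.001],"dr":[0,0,0]}]'
```

```text
time_s: 13.32
tcp_pos: [0.5477, -0.2669, 0.038]
orientation: [0.976, 0.218, -0.0, -0.0]
force: [-3.6, -2.1, -1.0]
opening: 0.409
time_s: 13.57
tcp_pos: [0.5476, -0.2669, 0.037]
orientation: [0.976, 0.218, -0.0, -0.0]
force: [-4.8, -2.3, -0.8]
opening: 0.408
time_s: 13.82
tcp_pos: [0.5473, -0.2669, 0.0357]
orientation: [0.976, 0.218, -0.001, -0.0]
force: [-4.8, -2.7, -2.1]
opening: 0.408
```

```bash
python3 -m handwheel '[{"fingers":1,"linear":[0,0,0.0005],"dr":[0,0,0]},{"fingers":1,"linear":[0,0,0.001],"dr":[0,0,0]},{"fingers":1,"linear":[0,0,0.001],"dr":[0,0,0]}]';python3 -m handwheel '[{"fingers":1,"linear":[0,0,0.0005],"dr":[0,0,0]},{"fingers":1,"linear":[0,0,0.0005],"dr":[0,0,0]},{"fingers":1,"linear":[0,0,0.0005],"dr":[0,0,0]}]';python3 -m handwheel '[{"fingers":1,"linear":[0,0,0.0005],"dr":[0,0,0]},{"fingers":1,"linear":[0,0,0.0005],"dr":[0,0,0]},{"fingers":1,"linear":[0,0,0.0005],"dr":[0,0,0]}]'
```

```text
time_s: 14.07
tcp_pos: [0.5464, -0.2667, 0.0341]
orientation: [0.976, 0.218, -0.001, -0.001]
force: [-1.0, 0.3, -5.1]
opening: 0.405
time_s: 14.32
tcp_pos: [0.5485, -0.2666, 0.0345]
orientation: [0.976, 0.218, 0.0, -0.0]
force: [-0.5, -1.4, -4.6]
opening: 0.406
time_s: 14.57
tcp_pos: [0.548, -0.2668, 0.0341]
orientation: [0.976, 0.218, 0.0, -0.0]
force: [-0.2, 0.1, -4.7]
opening: 0.407
```

The sideways gate force vanished and Fz is back to the bare weight, so the gate has snapped. Next is the pull, with the gate expected to bear at TCP z of about 0.051.

```bash
python3 -m handwheel '[{"fingers":1,"linear":[0,0,-0.002],"dr":[0,0,0]},{"fingers":1,"linear":[0,0,-0.005],"dr":[0,0,0]},{"fingers":1,"linear":[0,0,-0.008],"dr":[0,0,0]},{"fingers":1,"linear":[0,0,-0.011],"dr":[0,0,0]},{"fingers":1,"linear":[0,0,-0.013],"dr":[0,0,0]}]';python3 -m handwheel '[{"fingers":1,"linear":[0,0,-0.0005],"dr":[0,0,0]},{"fingers":1,"linear":[0,0,-0.001],"dr":[0,0,0]},{"fingers":1,"linear":[0,0,-0.0015],"dr":[0,0,0]},{"fingers":1,"linear":[0,0,-0.0015],"dr":[0,0,0]}]'
```

```text
time_s: 14.98
tcp_pos: [0.5481, -0.2672, 0.0479]
orientation: [0.976, 0.218, 0.0, 0.0]
force: [-0.5, 0.1, -4.6]
opening: 0.405
time_s: 15.32
tcp_pos: [0.5478, -0.2669, 0.0487]
orientation: [0.976, 0.218, -0.0, -0.0]
force: [0.2, -0.2, -4.4]
opening: 0.407
```

```bash
python3 - <<'E'
from h import *
c,o=snap("side","s10")
E
python3 -m handwheel '[{"fingers":1,"linear":[0,0,-0.0005],"dr":[0,0,0]},{"fingers":1,"linear":[0,0,-0.001],"dr":[0,0,0]},{"fingers":1,"linear":[0,0,-0.001],"dr":[0,0,0]}]'
```

```text
t 15.3167 tcp [ 0.5478 -0.2669  0.0487] yaw 25.18 tilt [-0.      0.0001] F [ 0.17 -0.21 -4.44] M [-0.033  0.156  0.021] q [-0.636  0.518  1.592  0.     1.031  0.495] op 0.4072230726674727
time_s: 15.62
tcp_pos: [0.5479, -0.267, 0.0497]
orientation: [0.976, 0.218, 0.0, 0.0]
force: [0.2, -0.6, -3.8]
opening: 0.408
```

```bash
python3 -m handwheel '[{"fingers":1,"linear":[0,0,-0.0005],"dr":[0,0,0]},{"fingers":1,"linear":[0,0,-0.001],"dr":[0,0,0]},{"fingers":1,"linear":[0,0,-0.001],"dr":[0,0,0]},{"fingers":1,"linear":[0,0,-0.001],"dr":[0,0,0]}]';python3 -m handwheel '[{"fingers":1,"linear":[0,0,-0.0005],"dr":[0,0,0]},{"fingers":1,"linear":[0,0,-0.0005],"dr":[0,0,0]},{"fingers":1,"linear":[0,0,-0.0005],"dr":[0,0,0]}]'
```

```text
time_s: 15.95
tcp_pos: [0.5479, -0.267, 0.0507]
orientation: [0.976, 0.218, 0.0, 0.0]
force: [-0.2, 0.7, -4.2]
opening: 0.406
time_s: 16.2
tcp_pos: [0.5479, -0.267, 0.0512]
orientation: [0.976, 0.218, 0.0, 0.0]
force: [0.2, -1.0, -5.7]
opening: 0.408
```

```bash
python3 -m handwheel '[{"fingers":1,"linear":[0,0,-0.0005],"dr":[0,0,0]},{"fingers":1,"linear":[0,0,-0.0005],"dr":[0,0,0]},{"fingers":1,"linear":[0,0,-0.0005],"dr":[0,0,0]}]';python3 -m handwheel '[{"fingers":1,"linear":[0,0,-0.0005],"dr":[0,0,0]},{"fingers":1,"linear":[0,0,-0.0005],"dr":[0,0,0]},{"fingers":1,"linear":[0,0,-0.0005],"dr":[0,0,0]}]'
```

```text
time_s: 16.45
tcp_pos: [0.5479, -0.267, 0.0517]
orientation: [0.976, 0.218, 0.0, 0.0]
force: [-0.1, 0.6, -4.7]
opening: 0.406
time_s: 16.7
tcp_pos: [0.5478, -0.2669, 0.0521]
orientation: [0.976, 0.218, -0.0, -0.0]
force: [-0.2, -0.4, -4.2]
opening: 0.406
```

```bash
python3 -m handwheel '[{"fingers":1,"linear":[0,0,-0.0005],"dr":[0,0,0]},{"fingers":1,"linear":[0,0,-0.0005],"dr":[0,0,0]},{"fingers":1,"linear":[0,0,-0.0005],"dr":[0,0,0]}]';python3 -m handwheel '[{"fingers":1,"linear":[0,0,-0.0005],"dr":[0,0,0]},{"fingers":1,"linear":[0,0,-0.0005],"dr":[0,0,0]},{"fingers":1,"linear":[0,0,-0.0005],"dr":[0,0,0]}]'
```

```text
time_s: 16.95
tcp_pos: [0.5477, -0.2669, 0.0524]
orientation: [0.976, 0.218, -0.0, -0.0]
force: [0.3, -0.1, -7.2]
opening: 0.408
time_s: 17.2
tcp_pos: [0.5476, -0.2668, 0.0527]
orientation: [0.976, 0.218, -0.0, -0.0]
force: [2.1, 0.3, -9.9]
opening: 0.411
```

```bash
python3 -m handwheel '[{"fingers":1,"linear":[0,0,-0.0005],"dr":[0,0,0]},{"fingers":1,"linear":[0,0,-0.0005],"dr":[0,0,0]},{"fingers":1,"linear":[0,0,-0.0005],"dr":[0,0,0]}]';python3 -m handwheel '[{"fingers":1,"linear":[0,0,-0.0004],"dr":[0,0,0]},{"fingers":1,"linear":[0,0,-0.0004],"dr":[0,0,0]},{"fingers":1,"linear":[0,0,-0.0004],"dr":[0,0,0]}]'
```

```text
time_s: 17.45
tcp_pos: [0.5475, -0.2667, 0.0531]
orientation: [0.976, 0.218, -0.0, -0.0]
force: [2.3, -0.3, -12.6]
opening: 0.408
time_s: 17.7
tcp_pos: [0.5475, -0.2665, 0.0536]
orientation: [0.976, 0.218, -0.0, -0.0]
force: [1.6, -0.2, -13.6]
opening: 0.407
```

```bash
python3 -m handwheel '[{"fingers":1,"linear":[0,0,-0.0002],"dr":[0,0,0]},{"fingers":1,"linear":[0,0,-0.0002],"dr":[0,0,0]},{"fingers":1,"linear":[0,0,-0.0002],"dr":[0,0,0]}]';for i in 1 2 ; do :; done; python3 -m handwheel '[{"fingers":1,"linear":[0,0,0],"dr":[0,0,0]},{"fingers":1,"linear":[0,0,0],"dr":[0,0,0]},{"fingers":1,"linear":[0,0,0],"dr":[0,0,0]},{"fingers":1,"linear":[0,0,0],"dr":[0,0,0]},{"fingers":1,"linear":[0,0,0],"dr":[0,0,0]}]';python3 -m handwheel '[{"fingers":1,"linear":[0,0,0],"dr":[0,0,0]},{"fingers":1,"linear":[0,0,0],"dr":[0,0,0]},{"fingers":1,"linear":[0,0,0],"dr":[0,0,0]},{"fingers":1,"linear":[0,0,0],"dr":[0,0,0]},{"fingers":1,"linear":[0,0,0],"dr":[0,0,0]}]'
python3 - <<'E'
from h import *
c,o=snap("wrist","w11")
E
python3 -m handwheel '[{"fingers":1,"linear":[0,0,0],"dr":[0,0,0]},{"fingers":1,"linear":[0,0,0],"dr":[0,0,0]},{"fingers":1,"linear":[0,0,0],"dr":[0,0,0]},{"fingers":1,"linear":[0,0,0],"dr":[0,0,0]},{"fingers":1,"linear":[0,0,0],"dr":[0,0,0]}]'
```

```text
time_s: 17.95
tcp_pos: [0.5475, -0.2666, 0.0541]
orientation: [0.976, 0.218, -0.0, -0.0]
force: [1.2, 1.1, -13.5]
opening: 0.408
time_s: 18.37
tcp_pos: [0.5476, -0.2667, 0.0541]
orientation: [0.976, 0.218, -0.0, -0.0]
force: [-0.0, 1.7, -14.1]
opening: 0.407
time_s: 18.78
tcp_pos: [0.5477, -0.2668, 0.0541]
orientation: [0.976, 0.218, -0.0, -0.0]
force: [-0.0, 3.5, -14.4]
opening: 0.41
t 18.7833 tcp [ 0.5477 -0.2668  0.0541] yaw 25.19 tilt [-0.0004  0.0003] F [ -0.04   3.46 -14.35] M [0.177 0.672 0.149] q [-0.636  0.512  1.587 -0.     1.043  0.495] op 0.40989993882803616
time_s: 19.25
tcp_pos: [0.5479, -0.2672, 0.0544]
orientation: [0.976, 0.218, 0.0, 0.0]
force: [-0.3, 0.8, -12.4]
opening: 0.405
```

View pics/w11.png

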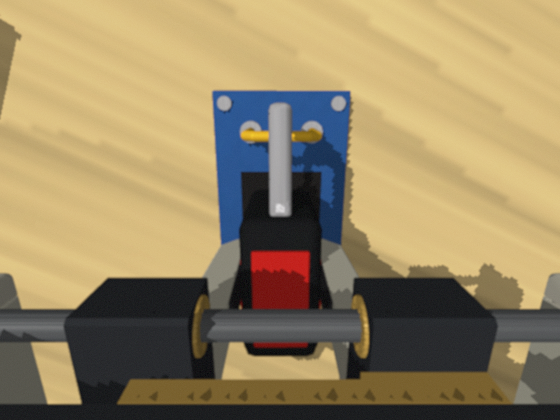

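```bash
python3 -m handwheel '[{"fingers":1,"linear":[0,0,-0.0002],"dr":[0,0,0]},{"fingers":1,"linear":[0,0,-0.0003],"dr":[0,0,0]},{"fingers":1,"linear":[0,0,-0.0003],"dr":[0,0,0]}]'; python3 -m handwheel '[{"fingers":1,"linear":[0,0,0],"dr":[0,0,0]},{"fingers":1,"linear":[0,0,0],"dr":[0,0,0]},{"fingers":1,"linear":[0,0,0],"dr":[0,0,0]}]'
```

```text
time_s: 19.5
tcp_pos: [0.548, -0.2671, 0.0547]
orientation: [0.976, 0.218, 0.0, 0.0]
force: [0.8, 1.2, -13.0]
opening: 0.405
time_s: 19.75
tcp_pos: [0.548, -0.2671, 0.0547]
orientation: [0.976, 0.218, 0.0, 0.0]
force: [0.4, 0.7, -11.3]
opening: 0.403
```

```bash
python3 - <<'E'
from h import *
snap("wrist","w12")
for n in ("w8","w11","w12"):
    c=load(n);H=np.array(c["hand_eye"]);P=cloud(c,H)
    g=c["color"][:,279:282].mean((1,2))
    print(n,[int(x) for x in g[98:110]],[int(x) for x in g[210:222]],"hook z",[round(float(np.median(P[a:a+10,276:284,2]))*1e3,1) for a in (110,130,150,170,190)],"case",[round(float(np.median(P[a:a+8,260:300,2]))*1e3,1) for a in (230,250,270,285,295)])
E
```

```text
t 19.75 tcp [ 0.548  -0.2671  0.0547] yaw 25.18 tilt [ 0.0004 -0.0003] F [  0.44   0.67 -11.27] M [-0.023  0.478  0.036] q [-0.636  0.511  1.587  0.     1.043  0.495] op 0.4032162949993262
w8 [91, 91, 89, 96, 111, 134, 151, 162, 165, 167, 167, 166] [206, 199, 190, 172, 156, 145, 118, 76, 36, 18, 24, 24] hook z [-33.4, -33.4, -33.5, -33.4, -33.2] case [-39.1, -40.6, -41.5, -41.3, -41.5]
w11 [92, 91, 92, 100, 118, 139, 157, 164, 169, 169, 169, 167] [214, 206, 185, 164, 148, 129, 92, 47, 21, 22, 23, 24] hook z [-32.2, -32.2, -32.2, -32.5, -32.6] case [-38.7, -40.5, -41.2, -41.1, -41.3]
w12 [92, 93, 92, 97, 111, 135, 153, 166, 168, 170, 169, 167] [202, 196, 178, 160, 146, 122, 80, 37, 20, 22, 25, 22] hook z [-31.3, -31.7, -31.6, -31.8, -32.1] case [-38.4, -40.3, -40.9, -41.1, -41.3]
```

```bash
python3 -m handwheel '[{"fingers":1,"linear":[0,0,-0.0003],"dr":[0,0,0]},{"fingers":1,"linear":[0,0,-0.0006],"dr":[0,0,0]},{"fingers":1,"linear":[0,0,-0.0008],"dr":[0,0,0]},{"fingers":1,"linear":[0,0,-0.0009],"dr":[0,0,0]}]'; python3 -m handwheel '[{"fingers":1,"linear":[0,0,-0.0001],"dr":[0,0,0]},{"fingers":1,"linear":[0,0,-0.0002],"dr":[0,0,0]},{"fingers":1,"linear":[0,0,-0.0003],"dr":[0,0,0]}]'
```

```text
time_s: 20.13
tcp_pos: [0.5481, -0.267, 0.0555]
orientation: [0.976, 0.218, 0.0, 0.0]
force: [1.7, 0.9, -13.6]
opening: 0.41
time_s: 20.38
tcp_pos: [0.548, -0.2671, 0.0558]
orientation: [0.976, 0.218, 0.0, 0.0]
force: [2.2, 0.6, -13.4]
opening: 0.404
```

```bash
python3 -m handwheel '[{"fingers":1,"linear":[0,0,-0.0002],"dr":[0,0,0]},{"fingers":1,"linear":[0,0,-0.0004],"dr":[0,0,0]},{"fingers":1,"linear":[0,0,-0.0006],"dr":[0,0,0]}]'; python3 -m handwheel '[{"fingers":1,"linear":[0,0,-0.0001],"dr":[0,0,0]},{"fingers":1,"linear":[0,0,-0.0002],"dr":[0,0,0]},{"fingers":1,"linear":[0,0,-0.0003],"dr":[0,0,0]}]'; python3 -m handwheel '[{"fingers":1,"linear":[0,0,-0.0001],"dr":[0,0,0]},{"fingers":1,"linear":[0,0,-0.0002],"dr":[0,0,0]},{"fingers":1,"linear":[0,0,-0.0003],"dr":[0,0,0]}]'
```

```text
time_s: 20.63
tcp_pos: [0.5479, -0.267, 0.0564]
orientation: [0.976, 0.218, 0.0, 0.0]
force: [2.6, 1.8, -14.2]
opening: 0.407
time_s: 20.88
tcp_pos: [0.5477, -0.267, 0.0566]
orientation: [0.976, 0.218, -0.0, -0.0]
force: [1.4, -0.3, -14.7]
opening: 0.411
time_s: 21.13
tcp_pos: [0.5477, -0.2669, 0.057]
orientation: [0.976, 0.218, -0.0, -0.0]
force: [1.0, 0.5, -13.8]
opening: 0.407
```

```bash
python3 -m handwheel '[{"fingers":1,"linear":[0,0,0.001],"dr":[0,0,0]},{"fingers":1,"linear":[0,0,0.003],"dr":[0,0,0]},{"fingers":1,"linear":[0,0,0.005],"dr":[0,0,0]},{"fingers":1,"linear":[0,0,0.007],"dr":[0,0,0]},{"fingers":1,"linear":[0,0,0.008],"dr":[0,0,0]}]'; python3 -m handwheel '[{"fingers":1,"linear":[0,0,0],"dr":[0,0,0]},{"fingers":1,"linear":[0,0,0],"dr":[0,0,0]}]'; python3 - <<'E'
from h import *
snap("wrist","w13")
for n in ("w8","w13"):
    c=load(n);H=np.array(c["hand_eye"]);P=cloud(c,H)
    p=P[110:208,276:285].reshape(-1,3);f=np.polyfit(p[:,0],p[:,2],1)
    print(n,"hook pitch deg",np.degrees(f[0]),"z@69",np.polyval(f,.069)*1e3)
    q=P[256:300,258:302].reshape(-1,3);q=q[abs(q[:,2]+.041)<.004];f=np.polyfit(q[:,0],q[:,2],1);print("case pitch",np.degrees(f[0]),np.polyval(f,0)*1e3)
c=load("w13");cv2.imwrite("pics/w13d.png",cv2.resize(c["color"][70:190,210:350],None,fx=5,fy=5,interpolation=2))
E
```

```text
time_s: 21.55
tcp_pos: [0.5483, -0.2673, 0.0494]
orientation: [0.976, 0.218, 0.0, 0.001]
force: [-0.3, 0.2, -4.1]
opening: 0.406
time_s: 21.72
tcp_pos: [0.548, -0.2671, 0.0492]
orientation: [0.976, 0.218, 0.0, 0.0]
force: [-0.9, -0.8, -5.2]
opening: 0.407
t 21.7167 tcp [ 0.548  -0.2671  0.0492] yaw 25.18 tilt [ 0.0004 -0.0003] F [-0.87 -0.78 -5.15] M [-0.043  0.133  0.008] q [-0.636  0.518  1.591  0.     1.032  0.495] op 0.40717520464767126
w8 hook pitch deg -8.189348795822688 z@69 -35.60159844540145
case pitch -0.21550265646247427 -41.332646842608
w13 hook pitch deg -3.064634688940295 z@69 -31.127157597468585
case pitch 2.261994547500274 -40.88919280624996
```

View pics/w13d.png

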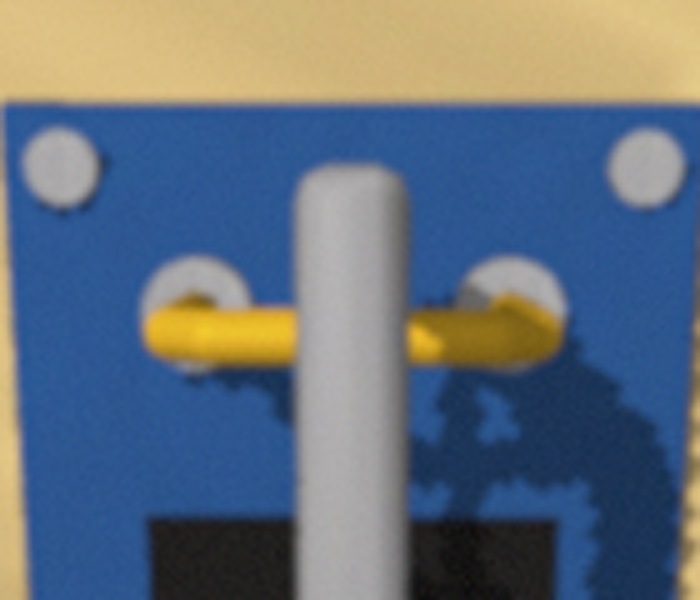

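```bash
python3 -m handwheel '[{"fingers":1,"linear":[0.0002,0,0.002],"dr":[0,0.6,0]},{"fingers":1,"linear":[0.0004,0,0.004],"dr":[0,1.2,0]},{"fingers":1,"linear":[0.0006,0,0.006],"dr":[0,1.8,0]},{"fingers":1,"linear":[0.0008,0,0.008],"dr":[0,2.4,0]},{"fingers":1,"linear":[0.0008,0,0.009],"dr":[0,2.4,0]}]'; python3 -m handwheel '[{"fingers":1,"linear":[0,0,0],"dr":[0,0,0]},{"fingers":1,"linear":[0,0,0],"dr":[0,0,0]},{"fingers":1,"linear":[0,0,0],"dr":[0,0,0]}]'; python3 - <<'E'
from h import *
c,o=snap("wrist","w14")
H=c["world_from_camera"];P=cloud(c)
q=P[256:300,258:302].reshape(-1,3);d=np.array([np.cos(np.radians(25.2)),np.sin(np.radians(25.2))])
q=q[(q[:,2]>.06)&(q[:,2]<.09)];f=np.polyfit(q[:,:2]@d,q[:,2],1);print("case pitch world",np.degrees(f[0]),"top z",np.median(q[:,2]))
n=np.array([-d[1],d[0]])
tip=ray(c,281,102.8,.06+np.median(q[:,2])-.066);print("tip along",tip[:2]@d,tip[:2]@n)
hsv=cv2.cvtColor(c["color"],cv2.COLOR_BGR2HSV)
y=(hsv[...,0]>15)&(hsv[...,0]<35)&(hsv[...,1]>170)&(hsv[...,2]>90);y[:125]=0;y[150:]=0;y[:,:225]=0;y[:,335:]=0
r=np.argwhere(y);print(r.mean(0),y.sum());b=ray(c,(r[:,1].min()+r[:,1].max())/2,np.median(r[:,0]),.0445);print("bar along",b[:2]@d,b[:2]@n)
b=(hsv[...,0]>100)&(hsv[...,0]<128)&(hsv[...,1]>120);f=np.where(b[:,250])[0].min();e=ray(c,250,f,.006);print("front edge",e[:2]@d,f)
cv2.imwrite("pics/w14d.png",cv2.resize(c["color"][70:310,190:370],None,fx=2.5,fy=2.5,interpolation=2))
E
```

```text
time_s: 22.18
tcp_pos: [0.5479, -0.2667, 0.0394]
orientation: [0.976, 0.218, 0.021, -0.005]
force: [-0.7, -0.5, -5.0]
opening: 0.405
time_s: 22.43
tcp_pos: [0.5487, -0.2667, 0.04]
orientation: [0.976, 0.218, 0.02, -0.004]
force: [0.1, -0.2, -5.0]
opening: 0.407
t 22.4333 tcp [ 0.5487 -0.2667  0.04  ] yaw 25.19 tilt [0.038  0.0176] F [ 0.06 -0.21 -4.98] M [-0.025  0.218 -0.021] q [-0.658  0.516  1.623  0.045  0.984  0.449] op 0.40724648111847106
case pitch world -0.33356773276588564 top z 0.08085966361771706
tip along 0.4653838769239929 -0.47562907220892087
[139.16315789 280.15263158] 570
bar along 0.44941628603356104 -0.475199776487096
front edge 0.4742121794403362 95
```

View pics/w14d.png

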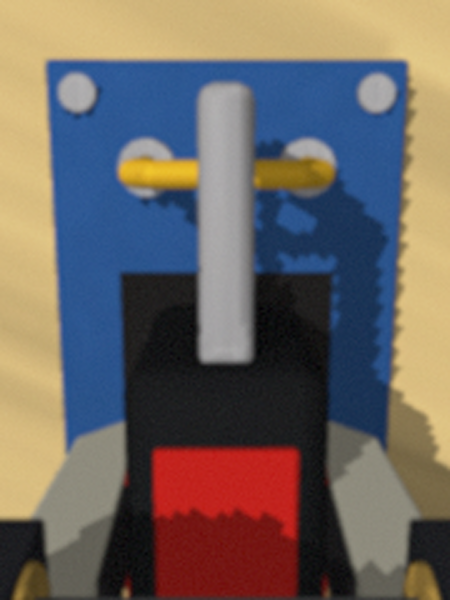

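```bash
python3 -m handwheel '[{"fingers":1,"linear":[0,0,0.001],"dr":[0,0,0]},{"fingers":1,"linear":[0,0,0.002],"dr":[0,0,0]},{"fingers":1,"linear":[0,0,0.003],"dr":[0,0,0]},{"fingers":1,"linear":[0,0,0.004],"dr":[0,0,0]},{"fingers":1,"linear":[0,0,0.005],"dr":[0,0,0]}]'; python3 -m handwheel '[{"fingers":1,"linear":[0,0,0],"dr":[0,0,0]},{"fingers":1,"linear":[0,0,0],"dr":[0,0,0]}]'; python3 -m handwheel '[{"fingers":1,"linear":[0,0,0.0005],"dr":[0,0,0]},{"fingers":1,"linear":[0,0,0.001],"dr":[0,0,0]},{"fingers":1,"linear":[0,0,0.001],"dr":[0,0,0]}]'
```

```text
time_s: 22.9
tcp_pos: [0.5488, -0.2665, 0.0348]
orientation: [0.976, 0.218, 0.02, -0.005]
force: [1.1, 0.3, -4.8]
opening: 0.407
time_s: 23.07
tcp_pos: [0.5487, -0.2665, 0.0348]
orientation: [0.976, 0.218, 0.02, -0.005]
force: [0.3, 0.4, -3.4]
opening: 0.406
time_s: 23.32
tcp_pos: [0.5488, -0.2665, 0.0339]
orientation: [0.976, 0.218, 0.02, -0.005]
force: [-0.7, 0.6, -4.6]
opening: 0.41
```

```bash
python3 -m handwheel '[{"fingers":1,"linear":[0,0,0.0003],"dr":[0,0,0]},{"fingers":1,"linear":[0,0,0.0005],"dr":[0,0,0]},{"fingers":1,"linear":[0,0,0.0005],"dr":[0,0,0]}]'; python3 -m handwheel '[{"fingers":1,"linear":[0,0,0.0003],"dr":[0,0,0]},{"fingers":1,"linear":[0,0,0.0005],"dr":[0,0,0]},{"fingers":1,"linear":[0,0,0.0005],"dr":[0,0,0]}]'
```

```text
time_s: 23.57
tcp_pos: [0.5488, -0.2665, 0.0335]
orientation: [0.976, 0.218, 0.02, -0.005]
force: [0.1, -0.4, -4.6]
opening: 0.406
time_s: 23.82
tcp_pos: [0.5488, -0.2666, 0.0334]
orientation: [0.976, 0.218, 0.021, -0.004]
force: [-1.9, 0.2, 0.6]
opening: 0.404
```

```bash
python3 -m handwheel '[{"fingers":1,"linear":[0,0,0],"dr":[0,0,0]},{"fingers":1,"linear":[0,0,0],"dr":[0,0,0]}]'; python3 -m handwheel '[{"fingers":0.1,"linear":[0,0,0],"dr":[0,0,0]},{"fingers":0,"linear":[0,0,0],"dr":[0,0,0]},{"fingers":-0.2,"linear":[0,0,0],"dr":[0,0,0]},{"fingers":-0.4,"linear":[0,0,0],"dr":[0,0,0]},{"fingers":-0.4,"linear":[0,0,0],"dr":[0,0,0]}]';python3 -m handwheel '[{"fingers":-0.4,"linear":[0,0,0],"dr":[0,0,0]},{"fingers":-0.4,"linear":[0,0,0],"dr":[0,0,0]},{"fingers":-0.4,"linear":[0,0,0],"dr":[0,0,0]},{"fingers":-0.4,"linear":[0,0,0],"dr":[0,0,0]}]'; python3 - <<'E'
from h import *
c,o=snap("wrist","w15")
E
```

```text
time_s: 23.98
tcp_pos: [0.5488, -0.2666, 0.0334]
orientation: [0.976, 0.218, 0.02, -0.004]
force: [-2.8, 1.3, 1.5]
opening: 0.408
time_s: 24.4
tcp_pos: [0.549, -0.2666, 0.033]
orientation: [0.976, 0.218, 0.021, -0.004]
force: [-0.8, 0.3, 0.1]
opening: 0.662
time_s: 24.73
tcp_pos: [0.5489, -0.2665, 0.033]
orientation: [0.976, 0.218, 0.02, -0.005]
force: [-0.0, 0.6, 0.4]
opening: 0.697
t 24.7333 tcp [ 0.5489 -0.2665  0.033 ] yaw 25.18 tilt [0.0379 0.0178] F [-0.02  0.57  0.37] M [-0.044  0.174  0.002] q [-0.658  0.525  1.629  0.045  0.969  0.449] op 0.6969634998272032
```

View pics/w15.png

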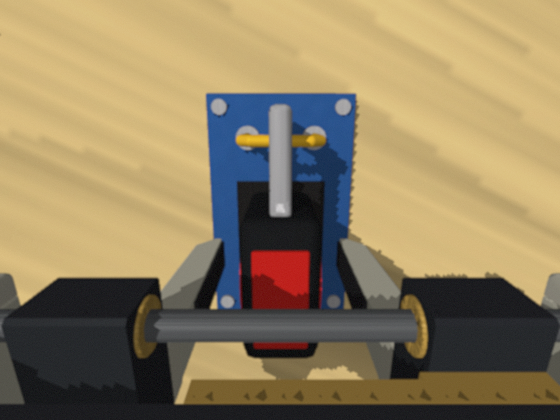

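```bash
python3 -m handwheel '[{"fingers":-0.4,"linear":[0,0,-0.006],"dr":[0,0,0]},{"fingers":-0.4,"linear":[0,0,-0.02],"dr":[0,0,0]},{"fingers":-0.4,"linear":[0,0,-0.04],"dr":[0,0,0]},{"fingers":-0.4,"linear":[0,0,-0.065],"dr":[0,0,0]},{"fingers":-0.4,"linear":[0,0,-0.09],"dr":[0,0,0]}]'; python3 -m handwheel '[{"fingers":-0.4,"linear":[0,0,-0.03],"dr":[0,0,0]},{"fingers":-0.4,"linear":[-0.03,0,-0.06],"dr":[0,0,0]},{"fingers":-0.4,"linear":[-0.06,0,-0.085],"dr":[0,0,0]},{"fingers":-0.4,"linear":[-0.09,0,-0.1],"dr":[0,0,0]},{"fingers":-0.4,"linear":[-0.1,0,-0.1],"dr":[0,0,0]}]';python3 -m handwheel '[{"fingers":-0.4,"linear":[0,0,0],"dr":[0,0,0]},{"fingers":-0.4,"linear":[0,0,0],"dr":[0,0,0]}]'; python3 - <<'E'
from h import *
c,o=snap("wrist","w16");P=cloud(c)
snap("top","t16");s,_=snap("side","s16")
cv2.imwrite("pics/s16d.png",cv2.resize(s["color"][190:330,330:470],None,fx=4,fy=4,interpolation=2))
E
```

```text
time_s: 25.2
tcp_pos: [0.545, -0.2678, 0.1238]
orientation: [0.976, 0.218, 0.02, -0.005]
force: [0.1, -0.3, 0.3]
opening: 0.702
time_s: 25.62
tcp_pos: [0.4498, -0.3151, 0.2231]
orientation: [0.976, 0.217, 0.022, -0.001]
force: [-0.1, -0.2, -0.3]
opening: 0.701
time_s: 25.78
tcp_pos: [0.4512, -0.3122, 0.2183]
orientation: [0.976, 0.217, 0.021, -0.005]
force: [-0.1, 0.0, -0.2]
opening: 0.701
t 25.7833 tcp [ 0.4512 -0.3122  0.2183] yaw 25.09 tilt [0.0383 0.0185] F [-0.09  0.   -0.19] M [0.013 0.141 0.042] q [-0.837  0.243  1.557  0.042  1.329  0.286] op 0.7005598055639753
t 25.8333 tcp [ 0.4515 -0.3117  0.2177] yaw 25.15 tilt [0.0375 0.0194] F [0.43 0.42 0.09] M [-0.038  0.176  0.011] q [-0.836  0.244  1.557  0.042  1.329  0.286] op 0.698217715077435
t 25.8833 tcp [ 0.4517 -0.3115  0.2175] yaw 25.2 tilt [0.0371 0.0197] F [0.04 0.68 0.63] M [-0.087  0.148  0.008] q [-0.835  0.245  1.557  0.042  1.33   0.286] op 0.7000393628166721
```

View pics/w16.png

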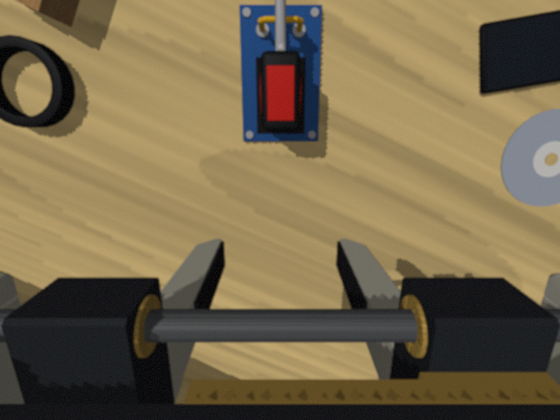

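View pics/t16.png

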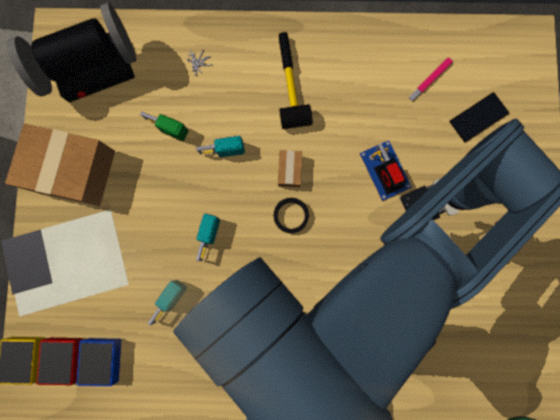

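View pics/s16d.png

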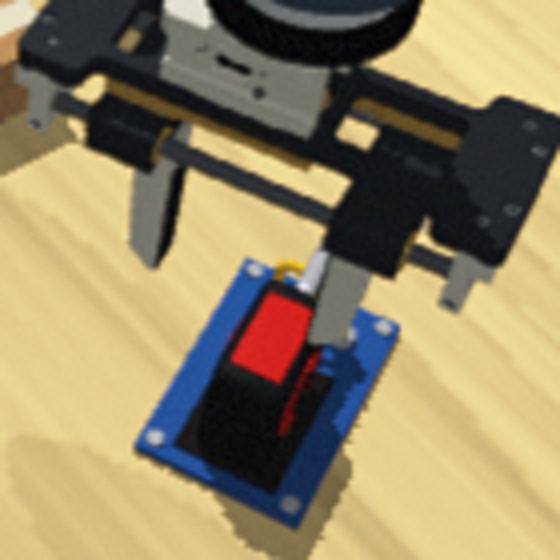

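```bash
python3 - <<'E'
from h import *
c=load("w16");P=cloud(c);p=P[70:122,268:293].reshape(-1,3);A=np.c_[p[:,:2]-p[:,:2].mean(0),np.ones(len(p))]
s=np.linalg.lstsq(A,p[:,2],rcond=None)[0];print("top z",s[2],"slopes",s[:2])
a,b=load("top0"),load("t16")
d=cv2.absdiff(a["color"],b["color"]).max(2)
for n,(x0,y0,x1,y1) in dict(carton=(272,145,308,192),roll=(268,192,315,240),mallet=(272,28,318,132)).items(): print(n,(d[y0:y1,x0:x1]>40).sum())
from cell import order
order.sign_off()
E
```

```text
top z 0.07527363639907635 slopes [-0.14331931 -0.08003076]
carton 0
roll 0
mallet 0
the job is handed in; nothing more can be done
```

```bash
python3 - <<'E'
from h import *
c=load("w16");P=cloud(c)
for r in range(50,134,8): print(r,(P[r,272:290].mean(0)*1000).round(1))
print("plate",[ (P[r,250]*1000).round(1).tolist() for r in (20,60,100,130)],"bench",[(P[r,u]*1000).round(1).tolist() for r,u in ((60,150),(150,280),(100,400))])
E
```

```text
50 [ 584.7 -250.1   39. ]
58 [ 572.3 -256.    72. ]
66 [ 565.7 -259.    74.1]
74 [ 559.4 -262.    74.2]
82 [ 553.1 -265.    74. ]
90 [ 546.6 -268.    73.7]
98 [ 540.1 -271.1   74.2]
106 [ 533.5 -274.2   74.1]
114 [ 526.8 -277.3   74.2]
122 [ 520.1 -280.5   72. ]
130 [ 513.1 -283.7   68.8]
plate [[604.2, -204.0, 5.7], [567.1, -220.4, 5.6], [527.7, -237.7, 5.8], [496.7, -251.4, 6.4]] bench [[519.2, -115.8, 0.1], [490.0, -293.9, -1.3], [602.8, -397.0, 0.8]]
```

The tape measure is parked on its dock with the snap hook clipped over the eye. It stands upright on the plate, and the arm has let go and backed away. The job was handed in at about 26 s of the 72 s allowed.

- **Clipping:** The gate met the bar at TCP height 0.0625 m, so the eye sits about 3.5 mm below nominal. The press took about 6 N, and the gate snapped shut just above the plate: the sideways force vanished and the reading fell back to the bare weight.
- **Proof pull:** With the weight taken off, the pull peaked at about 10 N. It was 8–10 N for about 2 s, apart from a dip to 7 N partway through. The highest load I read on the eye was about 10 N, well under 20 N.
- **Slip in the grip:** The tape measure pitched about 2.5° nose-down in the fingers during the pull, which caused that dip. I levelled it before setting it down, and it met the plate with about 5–6 N.
- **Position:** Just before the set-down it was within about 1 mm of the dock axis, both along and across it.
- **After release:** The wrist depth readings along the case top are level at about 74 mm, against 72 mm expected.
- **Bystanders:** The top view shows no pixel change around the carton, the roll or the mallet.
- **One check disagreed:** The plane fit I ran as I handed in showed a false slope of about 9°. I only investigated afterwards, and the row-by-row readings at the same spot are flat, so I put it down to stray depth pixels.

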